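Clamp a connecting rod in the reaming jig

ROBOT

A 7-joint arm with a two-finger parallel gripper is mounted at the origin on a cart in front of the work surface, level with it; the furniture and walls round the work are solid. World frame = base frame: x ahead of the robot, y to its left, z up, the work surface at z = 0. Lengths are in m, angles in rad, forces in N, time in s.
With the tool pointing down it reaches from about 0.425 to 0.925 m from the base axis. Payload 6.8 kg.
Tool frame: the origin (TCP) lies between the finger pads; the fingertips stand r.tip_reach ahead of it and the grasp point (between the pads) lies 11 mm behind it (r.tip_reach is the distance from the TCP to the fingertips, in m); z points along the fingers, y is the direction in which the jaws open and shut (so a half turn about z gives the same grasp; the last joint's range is limited). The gripper opens to 85 mm and grips with 20 to 120 N. Pads are 22 mm wide; open, the fingers measure 114 mm over their backs; the gripper's body (76 mm by 85 mm) begins 54 mm behind the grasp point. The pads swing forward as they close: fully open they stand 13 mm farther back than shut.
Start: joints at [1.151, 0.477, 0.022, 1.555, -0.011, 1.109, -0.083], TCP at [0.207, -0.642, 0.239] pointing down, gripper open.
Joint ranges: [-2.96, 2.96], [-0.34, 2.1], [-1.41, 1.46], [0.24, 2.44], [-1.37, 4.51], [0.17, 1.92], [-2.96, 2.96]. Speed limits (rad/s): [2.39, 2.39, 3.14, 3.14, 3.14, 3.14, 3.14].

INTERFACE

Orientations are given as a rotation vector (axis times angle).
In Python, from bench import r, eyes, spotter gives the robot as it stands.
- The arm moves only by the tool carry_out, never from a script. Its argument "series" is text: rows parted by semicolons, each of 5 numbers parted by spaces: the shift along the tool's x, y, z in cm, then the turn about the tool's z in rad, then the opening, from 0 (shut) to 1 (fully open). In form: x y z yaw gripper; .... A call has 1 to 8 rows; each row shifts and turns the commanded pose from where the row before left it, along the tool's axes as they then stand; what a row does not reach is not made up. A row lasts 1/8 s, in which the tool goes at most 62.5 mm and 10.7 degrees, less where a joint would pass 70% of its speed; a pose out of reach is approached as far as the arm can. A call with a gripper value outside its range is refused whole. The fingers move at their own pace and stop on an object; "grip_force" is the grip in N (left out, the last holds). Time passes only in rows, so rows that do not move let the fingers close. It gives the time, the measured TCP pose, the force and the opening at its end, in the units of the state.
- r.get_obs(): the state, without advancing time (a new reading comes with each control period).
- eyes.grab_frame(name): name is "side" or "top"; returns a dict with "color" (400x640x3 uint8, blue, green, red), "intrinsics" (3x3 intrinsics, pixels), "D" ([k1, k2, p1, p2, k3] as OpenCV has them; the pictures are not rectified), "R" (3x3) and "t" (3): a world point X has camera coordinates R X + t. Camera axes: x right, y down, z forward; pixel columns grow to the right and rows downward; lengths in m; the calibration is good to about 2 mm. A picture is of the moment at which its call begins. There is no depth.
- r.hand_in(): hands the job in, once; it reports no verdict.
Trained networks look in a picture, given as the dict that the camera call returned (one of the last four; its "shot" number tells which), for a name from the list of things; names that differ only in an ending like _2 or _b are one class to them, and where a whole thing is asked for, a point or a joint stands for the part that bears it (a point fixed in the world has none). Each returns a list of dicts, best first, with "confidence" (0 to 1); they miss things now and then, are a little off and sometimes report something else, mostly with a low value. They report only what shows in the picture. A call takes as long as a camera call.
- spotter.search_frame(picture, query): "uv" ([column, row] in pixels, amid what is visible of it).
- spotter.trace(picture, query): "pixels" (400x640 bool, what is visible of it) and "uv" ([column, row] in pixels, amid what is visible of it).
- spotter.mark_of(picture, query): "uv" ([column, row] in pixels: a listed point, or the origin of a listed thing).
The state is a dict: "clock": time; "joints": joint angles; "qvel": joint speeds; "tau": joint torques, N m; "tcp_pos": TCP position; "orientation": TCP orientation; "contact_force": force on the tool from outside, world axes, zero at the start; "moment": the same for the moment, N m; "grip_width": finger opening in m.
Only numpy, scipy, OpenCV 4.12 (cv2) and the standard library are available. Lean on these libraries where they do the work, as an engineer would, in place of code of your own. Each camera call takes 0.05 s, during which the arm holds its last target.

TASK

Set up the connecting rod in the reaming jig: swing the cam lever wide open, lay the rod on the bed and slide its big end home into the fixed vee under the bush plate, then set the loose vee jaw flat between the guide rails with its vee against the small end, and swing the cam lever fully shut so that the whole row is clamped. Leave the other things on the bench where they are.

Things in the scene. Friction and masses are not known exactly. Their poses are not given: they have to be found in the camera images.
- jig: The reaming jig, fixed on the bench: dark steel bed plate 124 x 312 mm, 12 mm thick; the parts lie on its top, the bed. Origin on the bench under its middle; z up, y along the jig towards the fixed vee, x across it. Clamped, rod and jaw have their origins at x = 0 and y = +48 and -51 mm, 12 mm above the bench, their y axes along jig y. From y = +84 to -12 mm the bed is open, without side walls.
- rod: Connecting rod, bare light metal, 156 mm long, 18 thick, lying flat; 0.14 kg. Origin: underside, halfway along. Big end: ring of 26 mm outer radius centred at its y = +52 mm; small end: ring of 15 mm radius centred at y = -63 mm, equally thick. Between them a beam 24 mm wide, from 3 to 15 mm above the underside, from y = -48 to +26 mm.
- jaw: Loose vee jaw: bare steel block 84 mm wide (its x), 70 long (y), 26 high, about 0.45 kg, with a 90-degree vee (40 mm wide, 20 deep) in its +y face and a flat -y face for the cam. Origin: middle of its underside. On top a flat dark grip plate, 48 mm wide (x), 14 thick (y), from 26 to 64 mm above the underside, its middle at y = -4 mm.
- vee_mouth (a point): Middle of the mouth of the jaw's vee: on the edge of its underside, at its y = +35 mm. Clamped, it lies right under the small end's centre.
- big_end (a point): Centre of the rod's big end, on its underside.
- small_end (a point): Centre of the rod's small end, on its underside.
- seat (a point): Where the big end's centre lies when home, on the bed (jig y = +100 mm). Round it the fixed 90-degree vee (jig y = +98 to +152, 24 mm above the bed, mouth 78 mm wide) opens to jig -y. On it lies the bush plate: y = +84 to +152 mm, x = -52 to +52, underside 24 mm above the bed, bush rim 52 mm above the bench; the big end can only be slid in under it from -y.
- jaw_seat (a point): Where the jaw's origin lies when clamped, on the bed (jig y = -51 mm). Two guide rails, 24 mm above the bed, run past it from jig y = -12 to -102 mm, their inner sides at x = -44 and +44 mm, bevelled to -49 and +49 at the top. Rails, bed, cam and jaw are oiled and slide easily on one another.
- pivot (a point): Point on the bed on the cam's upright axis (jig y = -121.6 mm). The cam is a steel disc of 24 mm radius, 26 mm high, set 12 mm off the axis; shut, its nose stands 36 mm from the axis towards the vee and takes up the last slack; wide open it stands about 21 mm. Its hub, and a 12 mm stop pin at jig x = +54, y = -110 mm, rise to 62 mm above the bench.
- cam_lever (a joint): Angle of the cam lever, rad: 0 = fully shut against its stop pin (lever along jig +x, away from the robot), growing clockwise seen from above to 1.9 = wide open (at 1.57 along jig -y, away from the fixed vee). It stays where it is left; turning it takes about 2 N at the grip, about 6 N as the cam tightens.
- lever_grip (a point): Middle of the upright black hand grip at the lever's end, 122 mm from the cam's axis, 86 mm above the bench. The grip is 13 to 23 mm thick and reaches from 60 to 106 mm above the bench, over the 11 mm lever bar.
- v_block: Plain grey steel vee block, 60 x 50 x 40 mm, its groove on top; it has no upright grip and is not the jaw; a bystander. Origin: middle of its underside.
- drill_chuck: Steel drill chuck standing on end, 46 mm across, 68 high; a bystander. Origin: middle of its underside.
- gear: Spur gear with a raised hub lying flat, 66 mm across, 26 high; a bystander. Origin: middle of its underside.

How it is judged:
On the way, in this order (a step that is already met when the one before it is completed fails the run):
1. the cam lever is swung open (value of joint cam_lever above 1.3 rad), for 0.2 s.
2. the rod lies flat on the bed with its big end in the fixed vee (within 8 mm of home) (horizontal distance between big_end and seat below 0.008 m and x of small_end in the frame of jig between -0.015 and 0.015 m and z of rod in the frame of jig between 0.008 and 0.016 m and angle between rod's own z axis and vertical below 0.1 rad), for 0.2 s.
3. with the rod still in the vee the jaw sits flat on the bed between the rails, its vee towards the small end, within reach of the cam (horizontal distance between big_end and seat below 0.012 m and x of small_end in the frame of jig between -0.015 and 0.015 m and z of rod in the frame of jig between 0.008 and 0.016 m and angle between each of rod, jaw's own z axis and vertical below 0.1 rad and horizontal distance between vee_mouth and small_end below 0.025 m and y of jaw in the frame of jig between -0.068 and -0.046 m and x of jaw in the frame of jig between -0.007 and 0.007 m and z of jaw in the frame of jig between 0.008 and 0.016 m), for 0.2 s.
At the end, for the whole second after the job is handed in: rod flat, big end within 3.5 mm of home, small end within 6 mm of the middle line; jaw flat between the rails, within 3.5 mm of its clamped place along the jig, 7 mm across and 0.15 rad, vee mouth within 6 mm of the small end; cam lever within 0.2 rad of shut; all at rest (horizontal distance between big_end and seat below 0.0035 m and x of small_end in the frame of jig between -0.006 and 0.006 m and z of rod in the frame of jig between 0.008 and 0.016 m and angle between each of rod, jaw's own z axis and vertical below 0.1 rad and horizontal distance between vee_mouth and small_end below 0.006 m and y of jaw in the frame of jig between -0.0545 and -0.0475 m and x of jaw in the frame of jig between -0.007 and 0.007 m and z of jaw in the frame of jig between 0.008 and 0.016 m and angle between the y axis of jaw and the y axis of jig, either way round below 0.15 rad and value of joint cam_lever below 0.2 rad and linear speed of each of rod, jaw below 0.02 m/s); the robot touches nothing.
It fails at once if the v block is moved by more than 30 mm (distance of v_block from where it was at the start of the episode above 0.03 m).
It fails at once if the drill chuck is moved by more than 30 mm (distance of drill_chuck from where it was at the start of the episode above 0.03 m).
It fails at once if the gear is moved by more than 30 mm (distance of gear from where it was at the start of the episode above 0.03 m).
It also fails if it takes over 72 s, if anything falls off the work surface, if the arm or the gripper's body presses on something with over 40 N, if the wrist force passes 120 N, or if a joint passes its speed limit or range.

## Working session

There is one attempt and no reset: what is moved stays moved. The work goes in short steps, Python scripts to look and compute and a tool call to move; the robot and the scene stay as the last step left them, time stands still between calls to the robot, and variables do not carry over. Pictures are saved under pics/ and viewed, and the job is handed in when it is done.

Besides the shell and the picture viewer there is one more tool, called by a JSON object that holds its "name" and its "arguments", one argument or row to a line. carry_out: Moves the arm, as the interface text tells. Its arguments: {"type":"object","properties":{"series":{"type":"string"},"grip_force":{"type":"number"}},"required":["series"]}

```bash
ls -la && mkdir -p pics
cat > h.py <<'E'
import numpy as np, cv2
from bench import r, eyes, spotter
from scipy.spatial.transform import Rotation as Rot
def save(p,name): cv2.imwrite('pics/'+name+'.png',p['color'])
def ray(p,uv):
    K=np.array(p['intrinsics'],float);D=np.array(p['D'],float);R=np.array(p['R']);t=np.array(p['t'])
    n=cv2.undistortPoints(np.array(uv,float).reshape(1,1,2),K,D).ravel()
    d=R.T@np.array([n[0],n[1],1.]);c=-R.T@t
    return c,d/np.linalg.norm(d)
def atz(p,uv,z):
    c,d=ray(p,uv);return c+d*(z-c[2])/d[2]
def proj(p,X):
    K=np.array(p['intrinsics'],float);D=np.array(p['D'],float)
    u,_=cv2.projectPoints(np.array(X,float).reshape(-1,1,3),cv2.Rodrigues(np.array(p['R'],float))[0],np.array(p['t'],float),K,D)
    return u.reshape(-1,2)
def tri(ps,uvs):
    A=np.zeros((3,3));b=np.zeros(3)
    for p,u in zip(ps,uvs):
        c,d=ray(p,u);P=np.eye(3)-np.outer(d,d);A+=P;b+=P@c
    return np.linalg.solve(A,b)
E
python3 - <<'E'
from h import *
np.set_printoptions(precision=4,suppress=True)
o=r.get_obs();print(o, r.tip_reach)
ps={}
for n in('side','top'):
    p=eyes.grab_frame(n);ps[n]=p;save(p,n+'0')
    print(n,p['shot'],'cam',-np.array(p['R']).T@np.array(p['t']))
    print(p['R'],p['intrinsics'])
for q in['jig','rod','jaw','vee_mouth','big_end','small_end','seat','jaw_seat','pivot','lever_grip','v_block','drill_chuck','gear']:
    for n in ps:
        try: m=spotter.mark_of(ps[n],q)
        except Exception as e: print(q,n,e);continue
        print(q,n,[(np.round(a['uv'],1).tolist(),round(a['confidence'],2)) for a in m[:3]])
print(r.get_obs()['clock'])
E
```

```text
total 12
drwxr-xr-x  3 agent agent 4096 Dec  6 21:51 .
drwxr-xr-x 23 root  root  4096 Dec  6 21:51 ..
drwxr-xr-x  2 agent agent 4096 Dec  6 21:51 pics
{'clock': 0.0, 'joints': array([ 1.1509,  0.4778,  0.0223,  1.5565, -0.0115,  1.1093, -0.0831]), 'qvel': array([-0.0013, -0.0001,  0.0005, -0.0018, -0.0008, -0.0012, -0.0008]), 'tau': array([  0.0008, -59.6443,   1.6083, -28.12  ,   0.0124,   0.0094,
         0.    ]), 'tcp_pos': array([ 0.2069, -0.6419,  0.2383]), 'orientation': array([-3.1017, -0.4875,  0.0007]), 'contact_force': array([-0.8248, -0.7553, -0.1941]), 'moment': array([ 0.0378, -0.044 , -0.0297]), 'grip_width': 0.08538091181225499} 0.008
side 1 cam [-0.0202  0.8866  0.9861]
[[-0.8341 -0.5515  0.0116]
 [-0.3797  0.5588 -0.7373]
 [ 0.4001 -0.6194 -0.6755]] [[406.755    0.     322.2139]
 [  0.     406.755  197.8865]
 [  0.       0.       1.    ]]
top 2 cam [0.3518 0.0532 1.5189]
[[ 0.0004 -1.      0.0018]
 [-0.9925 -0.0006 -0.1223]
 [ 0.1223 -0.0017 -0.9925]] [[397.7638   0.     316.0578]
 [  0.     397.7638 198.8986]
 [  0.       0.       1.    ]]
jig side [([345.7, 197.5]
[... 378 characters left out ...]
55.4], 0.87)]
small_end top [([257.0, 199.5], 0.53)]
seat side [([333.0, 211.0], 0.76)]
seat top [([318.5, 211.8], 0.58), ([252.2, 236.1], 0.38)]
jaw_seat side [([351.9, 184.0], 0.92)]
jaw_seat top [([244.5, 239.1], 0.56), ([240.5, 199.9], 0.48)]
pivot side [([358.9, 172.7], 0.8)]
pivot top [([378.6, 207.9], 0.65)]
lever_grip side [([338.9, 144.6], 0.82)]
lever_grip top [([390.0, 173.6], 0.83), ([319.3, 208.1], 0.61), ([351.0, 214.3], 0.22)]
v_block side [([244.5, 310.9], 0.61)]
v_block top [([206.3, 213.7], 0.67)]
drill_chuck side [([353.6, 145.0], 0.59)]
drill_chuck top [([225.0, 198.5], 0.69), ([423.9, 179.7], 0.54)]
gear side [([306.0, 245.7], 0.59)]
gear top [([276.5, 212.3], 0.69)]
1.4
```

View pictures.

Run:
```python
import cv2
for n in('side0','top0'):
    a=cv2.imread(f'pics/{n}.png');
    b=a[90:350,190:510] if n=='side0' else a[130:310,150:470]
    cv2.imwrite(f'pics/{n}_z.png',cv2.resize(b,None,fx=2.4,fy=2.3,interpolation=cv2.INTER_CUBIC))
```

```text
(no output)
```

View pics/side0_z.png

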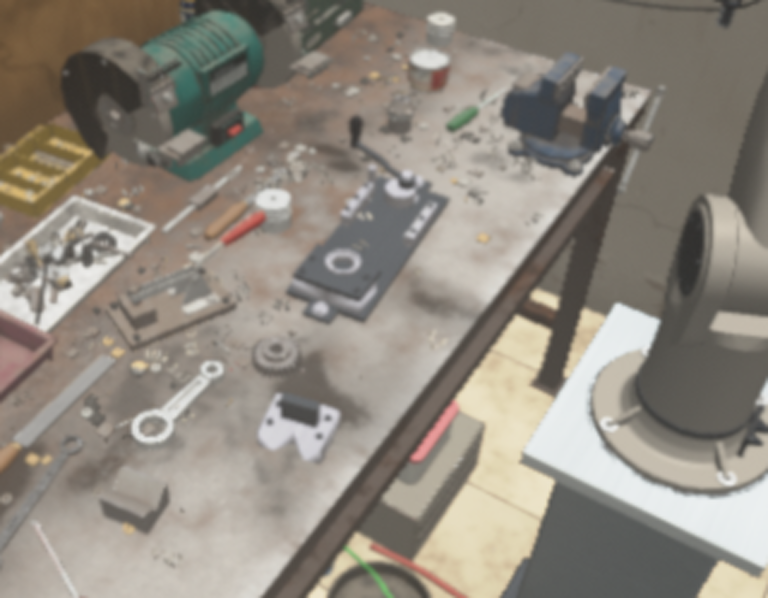

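View pics/top0_z.png

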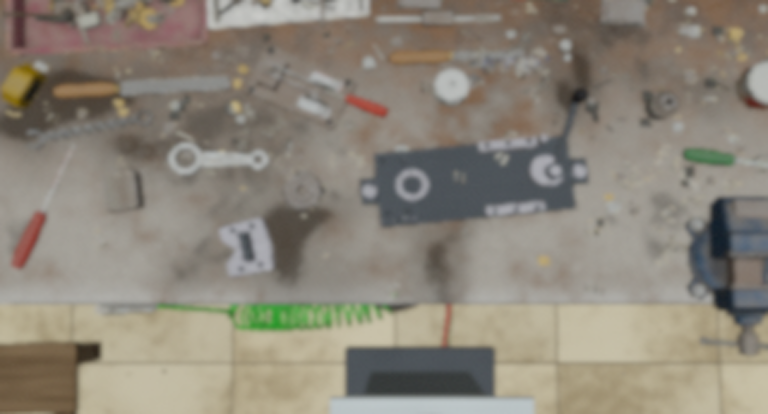

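View pics/top0.png

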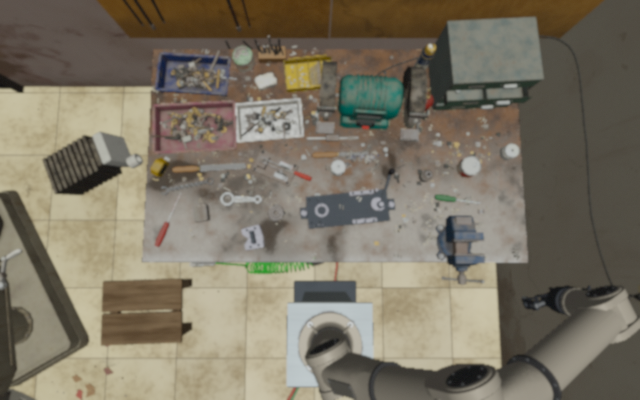

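```bash
cat > models.py <<'E'
import numpy as np, cv2
from h import proj
from scipy.optimize import minimize
def prism(poly,z0,z1): return np.array([[x,y,z] for x,y in poly for z in(z0,z1)],float)/1000
def box(x0,x1,y0,y1,z0,z1): return prism([(x0,y0),(x1,y0),(x1,y1),(x0,y1)],z0,z1)
def cyl(cx,cy,R,z0,z1,n=28):
    a=np.arange(n)*2*np.pi/n
    return prism(list(zip(cx+R*np.cos(a),cy+R*np.sin(a))),z0,z1)
M={'rod':[cyl(0,52,26,0,18),cyl(0,-63,15,0,18),box(-12,12,-48,26,3,15)],
'jaw':[prism([(-42,-35),(42,-35),(42,15),(-42,15)],0,26),prism([(-42,15),(0,15),(-20,35),(-42,35)],0,26),prism([(42,15),(0,15),(20,35),(42,35)],0,26),box(-24,24,-11,3,26,64)],
'jig':[box(-62,62,-156,156,0,12),box(-52,52,84,152,36,46),box(-52,52,98,152,12,36),box(44,60,-102,-12,12,36),box(-60,-44,-102,-12,12,36),cyl(0,-121.6,12,12,62),cyl(54,-110,6,12,62)],
'v_block':[box(-30,30,-25,25,0,40)],'drill_chuck':[cyl(0,0,23,0,68)],'gear':[cyl(0,0,33,0,12),cyl(0,0,14,0,26)]}
def T(V,pose,z0=0):
    x,y,a=pose;c,s=np.cos(a),np.sin(a)
    W=V.copy();W[:,0]=c*V[:,0]-s*V[:,1]+x;W[:,1]=s*V[:,0]+c*V[:,1]+y;W[:,2]+=z0;return W
def render(p,name,pose,z0=0,S=4,roi=None,extra=[]):
    x0,y0,x1,y1=roi
    im=np.zeros(((y1-y0)*S,(x1-x0)*S),np.uint8)
    for V in M[name]+extra:
        u=proj(p,T(V,pose,z0))
        u=((u-[x0,y0]+.5)*S-.5)
        h=cv2.convexHull(np.round(u*16).astype(np.int32))
        cv2.fillConvexPoly(im,h,255,cv2.LINE_AA,4)
    return cv2.resize(im,(x1-x0,y1-y0),interpolation=cv2.INTER_AREA)/255.
def fit(views,name,pose0,z0=0,extra=[]):
    # views: list of (p,mask)
    rs=[]
    for p,m in views:
        v,u=np.nonzero(m);rs.append((max(u.min()-12,0),max(v.min()-12,0),min(u.max()+12,640),min(v.max()+12,400)))
    def cost(q):
        c=0
        for (p,m),ro in zip(views,rs):
            I=render(p,name,[q[0]/100,q[1]/100,q[2]/10],z0,roi=ro,extra=extra)
            mm=cv2.GaussianBlur(m[ro[1]:ro[3],ro[0]:ro[2]].astype(float),(0,0),.6)
            c+=np.abs(cv2.GaussianBlur(I,(0,0),.6)-mm).sum()/m.sum()
        return c
    q0=np.array([pose0[0]*100,pose0[1]*100,pose0[2]*10])
    best=None
    for d in(1.,.4):
        s=np.vstack([q0]+[q0+d*e for e in np.eye(3)])
        R=minimize(cost,q0,method='Nelder-Mead',options=dict(initial_simplex=s,xatol=1e-3,fatol=1e-5,maxiter=300));q0=R.x
    return np.array([q0[0]/100,q0[1]/100,q0[2]/10]),R.fun
E
python3 - <<'E'
from h import *
from models import *
import pickle
np.set_printoptions(precision=4,suppress=True)
D={}
for n in('side','top'):
    p=eyes.grab_frame(n);D[n]=(p,{})
for n in D:
    for q in['jig','rod','jaw','lever_grip','v_block','drill_chuck','gear']:
        t=spotter.trace(D[n][0],q)
        D[n][1][q]=[(a['pixels'],a['uv'],a['confidence']) for a in t[:2]]
        print(n,q,[(int(a['pixels'].sum()),np.round(a['uv'],1).tolist(),round(a['confidence'],2)) for a in t[:2]])
pickle.dump(D,open('d0.pkl','wb'))
S,Tp=D['side'][0],D['top'][0]
print(r.get_obs()['clock'])
for q,z,us,ut in[('jig',0,(345.7,197.5),(349.3,211.3)),('rod',0,(264.2,267.4),(241.5,200.6)),('jaw',0,(317.6,277.9),(252.5,236.4)),('vee_mouth',0,(313.8,285.6),(243.7,241.3)),
 ('big_end',0,(255.8,276.5),(226.9,199.6)),('small_end',0,(280.9,255.4),(257,199.5)),('seat',.012,(333,211),(318.5,211.8)),('jaw_seat',.012,(351.9,184),None),('pivot',.012,(358.9,172.7),(378.6,207.9)),('lever_grip',.086,(338.9,144.6),(390,173.6)),('v_block',0,(244.5,310.9),(206.3,213.7)),('drill_chuck',0,(353.6,145),(423.9,179.7)),('gear',0,(306,245.7),(276.5,212.3))]:
    print(q,atz(S,us,z)[:2], atz(Tp,ut,z)[:2] if ut else '', tri([S,Tp],[us,ut]) if ut else '')
E
```

```text
side jig [(2657, [344.4, 193.2], 0.76)]
side rod [(465, [260.4, 266.6], 0.56)]
side jaw [(715, [315.9, 274.2], 0.56)]
side lever_grip [(170, [354.8, 171.0], 0.69)]
side v_block [(529, [245.7, 308.8], 0.79)]
side drill_chuck [(151, [356.1, 136.9], 0.66)]
side gear [(259, [305.5, 244.0], 0.55)]
top jig [(2765, [348.9, 211.7], 0.9)]
top rod [(270, [237.0, 200.8], 0.78)]
top jaw [(402, [249.6, 234.4], 0.7)]
top lever_grip [(251, [381.6, 200.8], 0.63)]
top v_block [(183, [201.1, 213.9], 0.85)]
top drill_chuck [(150, [430.2, 176.8], 0.67)]
top gear [(189, [277.4, 210.9], 0.58), (288, [233.8, 197.3], 0.19)]
2.2
jig [ 0.4952 -0.0668] [ 0.4912 -0.0769] [ 0.4955 -0.0758 -0.0077]
rod [0.5374 0.3407] [0.5322 0.3371] [ 0.535  0.339 -0.001]
jaw [0.3819 0.2825] [0.3952 0.2921] [0.3878 0.2879 0.0038]
vee_mouth [0.3757 0.3114] [0.3766 0.3252] [0.3733 0.321  0.0141]
big_end [0.5365 0.381 ] [0.5361 0.3933] [0.532  0.3888 0.013 ]
small_end [0.5242 0.2754] [0.5365 0.2776] [ 0.5318  0.2752 -0.0038]
seat [0.4895 0.0281] [0.4881 0.0412] [0.4849 0.0403 0.0249]
jaw_seat [ 0.508  -0.1314]  
pivot [ 0.5195 -0.2037] [ 0.5031 -0.1876] [ 0.5047 -0.1827  0.0322]
lever_grip [ 0.6267 -0.2267] [ 0.6218 -0.2199] [ 0.6211 -0.2183  0.093 ]
v_block [0.4867 0.4881] [0.4817 0.4706] [ 0.4886  0.4789 -0.0158]
drill_chuck [ 0.6361 -0.3656] [ 0.6141 -0.3671] [ 0.6221 -0.3607  0.0071]
gear [0.4824 0.1992] [0.4872 0.202 ] [0.4847 0.2007 0.0006]
```

```bash
cat > fit0.py <<'E'
from h import *
from models import *
import pickle
np.set_printoptions(precision=4,suppress=True)
D=pickle.load(open('d0.pkl','rb'))
S,Tp=D['side'][0],D['top'][0]
init={'jig':(.493,-.072,.08),'rod':(.534,.339,0),'jaw':(.388,.288,.1),'gear':(.485,.2,0),'v_block':(.485,.478,0),'drill_chuck':(.622,-.362,0)}
P={}
for q in init:
    ex=[]
    if q=='jig':
        # lever bar approx
        a=-.35;ex=[T(box(0,122,-5,5,48,60),(0,-.1216,a)),T(cyl(122,0,9,60,106),(0,-.1216,a)),box(-15,15,-175,-156,0,12),box(-15,15,156,175,0,12)]
    for vs in(['side','top'],['side'],['top']):
        v=[(D[n][0],D[n][1][q][0][0]) for n in vs]
        z,c=fit(v,q,init[q],extra=ex);print(q,vs,z,round(c/len(vs),3))
        if len(vs)==2:P[q]=z;V=(z,ex)
    P[q+'_ex']=ex
pickle.dump(P,open('P.pkl','wb'))
for n in D:
    a=D[n][0]['color'];k=5
    for q in('jig','rod','jaw'):
        pts=np.vstack([proj(D[n][0],T(v,P[q])) for v in M[q]]);c0=np.floor(pts.min(0)-15).astype(int);c1=np.ceil(pts.max(0)+15).astype(int)
        b=cv2.resize(a[c0[1]:c1[1],c0[0]:c1[0]],None,fx=k,fy=k,interpolation=cv2.INTER_CUBIC)
        for v in M[q]:
            u=proj(D[n][0],T(v,P[q]));
            for g in(0,1):
                w=((u[g::2]-c0+.5)*k-.5).astype(np.int32);cv2.polylines(b,[w],True,(0,255,0) if g else (0,0,255),1)
        cv2.imwrite(f'pics/ov_{n}_{q}.png',b);print(n,q,b.shape)
E
python3 fit0.py
```

```text
jig ['side', 'top'] [ 0.5019 -0.0706  0.0903] 0.081
jig ['side'] [ 0.5014 -0.0712  0.0863] 0.064
jig ['top'] [ 0.5031 -0.0698  0.0951] 0.089
rod ['side', 'top'] [ 0.5379  0.3355 -0.0269] 0.29
rod ['side'] [ 0.5368  0.3357 -0.0245] 0.222
rod ['top'] [ 0.5394  0.3359 -0.0097] 0.336
jaw ['side', 'top'] [0.3913 0.288  0.2311] 0.09
jaw ['side'] [0.3902 0.2881 0.2463] 0.046
jaw ['top'] [0.3941 0.2883 0.2598] 0.095
gear ['side', 'top'] [0.4848 0.2003 0.0476] 0.272
gear ['side'] [0.4856 0.1974 0.036 ] 0.223
gear ['top'] [0.4866 0.2029 0.0529] 0.314
v_block ['side', 'top'] [0.4818 0.4847 0.039 ] 0.346
v_block ['side'] [0.4812 0.4853 0.0935] 0.147
v_block ['top'] [ 0.4826  0.4843 -0.2423] 0.495
drill_chuck ['side', 'top'] [ 0.6225 -0.3627  0.1461] 0.367
drill_chuck ['side'] [ 0.6281 -0.3755  0.1552] 0.426
drill_chuck ['top'] [ 0.6229 -0.3619 -0.0293] 0.284
side jig (505, 500, 3)
side rod (350, 350, 3)
side jaw (315, 335, 3)
top jig (355, 580, 3)
top rod (225, 365, 3)
top jaw (285, 275, 3)
```

Run:
```python
import cv2,numpy as np
def mont(fs,o,W,H):
    c=np.zeros((H,W,3),np.uint8);x=0;y=0;rowh=0
    for f in fs:
        a=cv2.imread(f);h,w=a.shape[:2]
        if x+w>W:x=0;y+=rowh;rowh=0
        c[y:y+h,x:x+w]=a[:H-y];x+=w;rowh=max(rowh,h)
    cv2.imwrite(o,c)
mont(['pics/ov_side_rod.png','pics/ov_side_jaw.png','pics/ov_top_rod.png','pics/ov_top_jaw.png'],'pics/m1.png',700,600)
```

```text
(no output)
```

View pics/m1.png

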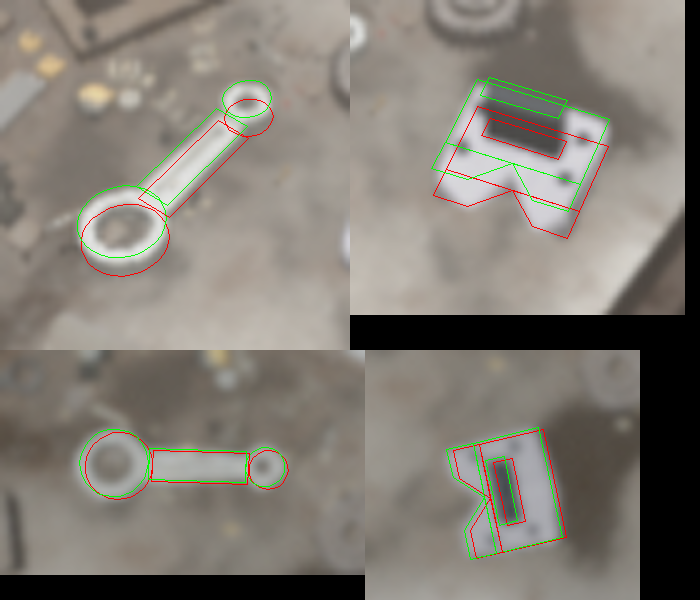

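View pics/ov_side_jig.png

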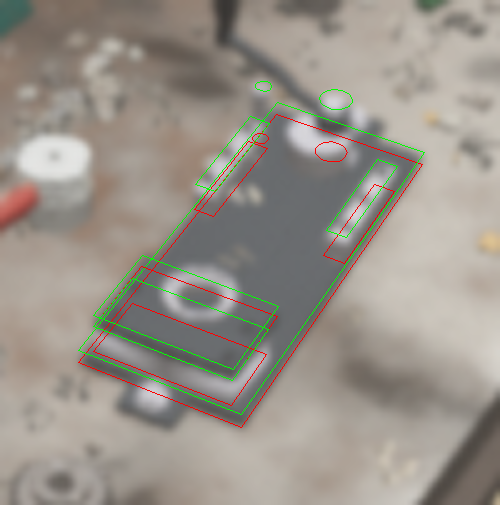

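View pics/ov_top_jig.png

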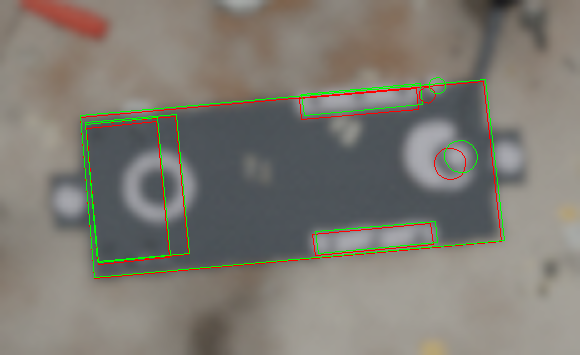

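```bash
cat > pfit.py <<'E'
from h import *
from models import *
def reg_img(p,parts,roi,S=4):
    x0,y0,x1,y1=roi;im=np.zeros(((y1-y0)*S,(x1-x0)*S),np.uint8)
    for u in parts:
        w=((u-[x0,y0]+.5)*S-.5);cv2.fillConvexPoly(im,cv2.convexHull(np.round(w*16).astype(np.int32)),255,cv2.LINE_AA,4)
    return cv2.GaussianBlur(cv2.resize(im,(x1-x0,y1-y0),interpolation=cv2.INTER_AREA)/255.,(0,0),1.0)
def top(V): return V[1::2]
def pf(views,groups,pose0,z0=0,d=.5):
    """groups(q)->list of lists of vertex arrays (local); each group a regressor. photometric LSQ with free intensities"""
    rois=[]
    for p in views:
        pts=np.vstack([proj(p,T(v,pose0,z0)) for g in groups for v in g])
        a=np.floor(pts.min(0)-6).astype(int);b=np.ceil(pts.max(0)+6).astype(int);rois.append((a[0],a[1],b[0],b[1]))
    def cost(q):
        pose=[q[0]/100,q[1]/100,q[2]/10];c=0
        for p,ro in zip(views,rois):
            im=p['color'][ro[1]:ro[3],ro[0]:ro[2]].reshape(-1,3).astype(float)
            A=[np.ones(im.shape[0])]
            for g in groups: A.append(reg_img(p,[proj(p,T(v,pose,z0)) for v in g],ro).ravel())
            A=np.stack(A,1);x,*_=np.linalg.lstsq(A,im,rcond=None)
            c+=((A@x-im)**2).sum()/((im-im.mean(0))**2).sum()
        return c
    q0=np.array([pose0[0]*100,pose0[1]*100,pose0[2]*10])
    for dd in(d,d/3):
        s=np.vstack([q0]+[q0+dd*e for e in np.eye(3)])
        R=minimize(cost,q0,method='Nelder-Mead',options=dict(initial_simplex=s,xatol=1e-3,fatol=1e-6,maxiter=250));q0=R.x
    return np.array([q0[0]/100,q0[1]/100,q0[2]/10]),R.fun/len(views)
def G_rod(): 
    m=M['rod'];return [m,[top(m[0]),top(m[1])],[cyl(0,52,17,18,18.01)],[cyl(0,-63,8,18,18.01)],[top(m[2])]]
def G_jaw():
    m=M['jaw'];return [m[:3],[top(v) for v in m[:3]],[m[3]],[top(m[3])]]
def G_jig():
    m=M['jig'];return [[m[0]],[top(m[0])],[m[1]],[m[2]],[m[3],m[4]],[cyl(0,100,24,46,52)],[cyl(0,100,13,52,52.01)],[box(-15,15,-175,-156,0,12),box(-15,15,156,175,0,12)],[cyl(0,-121.6,24,12,38)]]
E
python3 - <<'E'
from pfit import *
import pickle
np.set_printoptions(precision=4,suppress=True)
D=pickle.load(open('d0.pkl','rb'));P=pickle.load(open('P.pkl','rb'))
S,Tp=D['side'][0],D['top'][0]
for n,G in(('rod',G_rod),('jaw',G_jaw),('jig',G_jig)):
    for vs in([S,Tp],[S],[Tp]):
        z,c=pf(vs,G(),P[n]);print(n,len(vs),z,round(c,3))
        if len(vs)==2:P['f_'+n]=z
pickle.dump(P,open('P.pkl','wb'))
jp=P['f_jig']
# lever angle overlay
for n in D:
    p=D[n][0];a=p['color'];u=proj(p,T(np.array([[0,-.1216,.05]]),jp))[0].astype(int);c0=u-[60,60];k=6
    b=cv2.resize(a[c0[1]:c0[1]+80,c0[0]:c0[0]+100],None,fx=k,fy=k,interpolation=cv2.INTER_CUBIC)
    for la,col in((.2,(0,0,255)),(.33,(0,255,0)),(.45,(255,0,0))):
        L=T(np.array([[0,0,.054],[.122,0,.054],[.122,0,.060],[.122,0,.106]]),(0,-.1216,-la))
        w=((proj(p,T(L,jp))-c0+.5)*k-.5).astype(np.int32);cv2.polylines(b,[w],False,col,1)
    cv2.imwrite(f'pics/lev_{n}.png',b)
a=np.hstack([cv2.imread('pics/lev_side.png'),cv2.imread('pics/lev_top.png')]);cv2.imwrite('pics/lev.png',cv2.resize(a,None,fx=.66,fy=.66))
E
```

```text
rod 2 [ 0.5362  0.3376 -0.014 ] 0.314
rod 1 [ 0.5355  0.3378 -0.0144] 0.372
rod 1 [ 0.5372  0.3378 -0.0087] 0.242
jaw 2 [0.392  0.2867 0.2237] 0.438
jaw 1 [0.3927 0.2872 0.1969] 0.401
jaw 1 [0.3911 0.2855 0.2252] 0.464
jig 2 [ 0.5023 -0.0672  0.1114] 0.386
jig 1 [ 0.503  -0.0695  0.1126] 0.534
jig 1 [ 0.5022 -0.0662  0.1123] 0.234
```

View pics/lev.png

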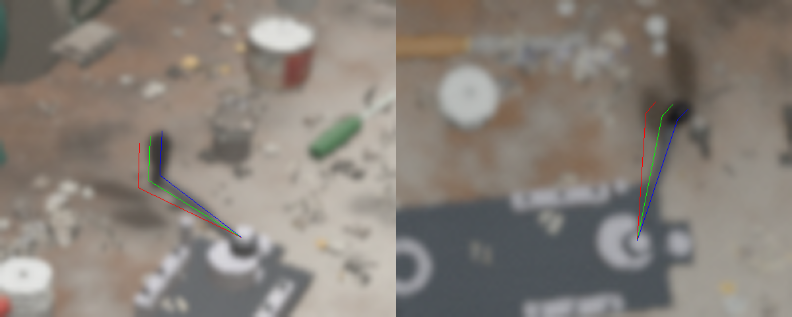

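Run:
```python
from pfit import *
import pickle
D=pickle.load(open('d0.pkl','rb'));P=pickle.load(open('P.pkl','rb'))
ims=[]
for n in D:
    p=D[n][0];a=p['color']
    pts=np.vstack([proj(p,T(v,P['jig'])) for v in M['jig']]);c0=np.floor(pts.min(0)-8).astype(int);c1=np.ceil(pts.max(0)+8).astype(int);k=6
    for key in('jig','f_jig'):
        b=cv2.resize(a[c0[1]:c1[1],c0[0]:c1[0]],None,fx=k,fy=k,interpolation=cv2.INTER_CUBIC)
        b=cv2.convertScaleAbs(b,alpha=1.5)
        for v,g in [(M['jig'][0],1),(M['jig'][1],1),(M['jig'][3],1),(M['jig'][4],1),(cyl(0,100,22,12,52),1),(M['jig'][5],1),(M['jig'][0],0)]:
            w=((proj(p,T(v,P[key]))[g::2]-c0+.5)*k-.5).astype(np.int32);cv2.polylines(b,[w],True,(0,255,0),1)
        cv2.imwrite(f'pics/jg_{n}_{key}.png',b);print(b.shape)
for n in D:
    a,b=[cv2.imread(f'pics/jg_{n}_{k}.png') for k in('jig','f_jig')]
    o=np.vstack([a,b]) if n=='top' else np.hstack([a,b])
    s=min(800/o.shape[1],600/o.shape[0]);cv2.imwrite(f'pics/jc_{n}.png',cv2.resize(o,None,fx=s,fy=s,interpolation=cv2.INTER_AREA))
```

```text
(522, 516, 3)
(522, 516, 3)
(342, 612, 3)
(342, 612, 3)
```

View pics/jc_top.png

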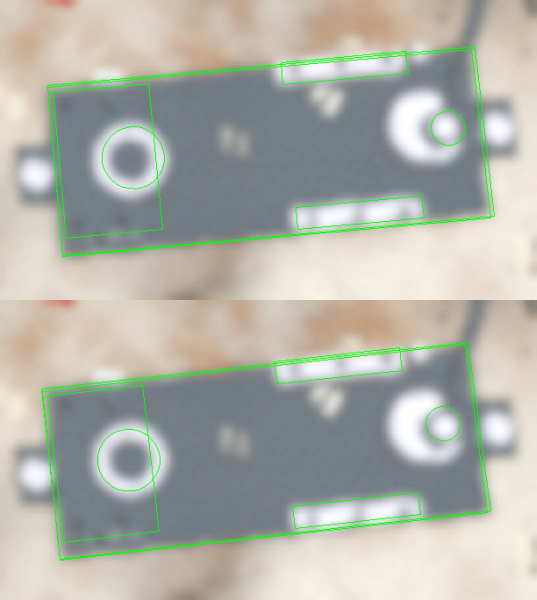

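View pics/jc_side.png

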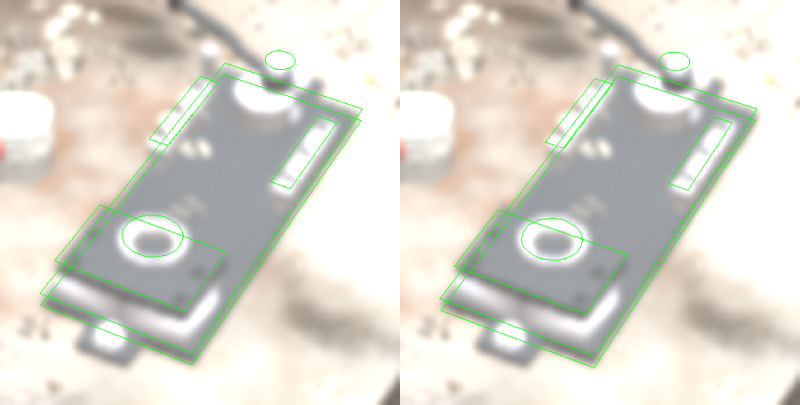

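```bash
cat > plan.py <<'E'
from h import *
import math
def state():
    o=r.get_obs();R=Rot.from_rotvec(o['orientation']).as_matrix()
    return o,np.array(o['tcp_pos']),R
def phi(R): return math.atan2(R[1,0],R[0,0])
def plan(wps,g=1.0,start=None,vmax=.055,wmax=.17):
    """wps: list of (x,y,z,phi[,nmin]); prints rows in tool axes (tool down)."""
    o,p,R=state();ph=phi(R)
    if start is not None:p=np.array(start[:3]);ph=start[3]
    print('t',round(o['clock'],2),'tcp',np.round(p,4),'phi',round(ph,3),'tilt',np.round(R[:,2],3),'w',round(o['grip_width'],4),'F',np.round(o['contact_force'],1),'j',np.round(o['joints'],2))
    rows=[]
    for w in wps:
        q=np.array(w[:3]);dp=q-p;dph=w[3]-ph
        n=max(1,math.ceil(np.linalg.norm(dp)/vmax),math.ceil(abs(dph)/wmax),w[4] if len(w)>4 else 1)
        for i in range(n):
            tgt=w if i==n-1 else None
            d=(q-p)/(n-i);dy=round(-(w[3]-ph)/(n-i),3)
            c,s=math.cos(ph),math.sin(ph)
            X=np.array([c,s,0]);Y=np.array([s,-c,0]);Z=np.array([0,0,-1])
            v=np.round([d@X*100,d@Y*100,d@Z*100],2)
            rows.append((*v,dy,g));p=p+(v[0]*X+v[1]*Y+v[2]*Z)/100;ph-=dy
    for i in range(0,len(rows),8): print('; '.join('%g %g %g %g %g'%x for x in rows[i:i+8]))
    print('end',np.round(p,4),round(ph,3))
JIG=(0.5022,-0.0690,0.093)
def jw(x,y,z=0):
    c,s=math.cos(JIG[2]),math.sin(JIG[2]);return (JIG[0]+c*x-s*y,JIG[1]+s*x+c*y,z)
def lev(a,rad=.122):
    p=jw(0,-.1216);d=JIG[2]-a;return p[0]+rad*math.cos(d),p[1]+rad*math.sin(d)
E
python3 - <<'E'
from plan import *
print(lev(.43),jw(0,-.1216))
x,y=lev(.43);f=math.pi+JIG[2]-.43
plan([(.25,-.6,.32,.5),(x,y,.26,f),(x,y,.15,f)])
E
```

```text
(0.6286301131281649, -0.2304147141706576) (0.5134925054129906, -0.19007451970376582, 0)
t 2.2 tcp [ 0.2071 -0.6425  0.2393] phi 0.312 tilt [ 0. -0. -1.] w 0.0852 F [-0.3  0.3  0.1] j [ 1.15  0.48  0.02  1.56 -0.01  1.11 -0.08]
2.69 -1.36 -4.04 -0.094 1; 2.81 -1.11 -4.03 -0.094 1; 3.64 -1.02 0.43 -0.165 1; 3.76 -0.41 0.43 -0.165 1; 3.77 0.21 0.43 -0.165 1; 3.69 0.83 0.43 -0.165 1; 3.5 1.43 0.43 -0.164 1; 3.22 1.98 0.43 -0.165 1
2.85 2.48 0.43 -0.164 1; 2.41 2.91 0.43 -0.165 1; 1.9 3.27 0.43 -0.164 1; 1.34 3.53 0.43 -0.165 1; 0.74 3.71 0.42 -0.164 1; 0.13 3.78 0.43 -0.165 1; -0.5 3.74 0.42 -0.164 1; -1.1 3.62 0.43 -0.165 1
0 -0 5.5 0 1; 0 -0 5.5 0 1
end [ 0.6287 -0.2304  0.15  ] 2.805
```

{"name": "carry_out", "arguments": {
  "series": "2.69 -1.36 -4.04 -0.094 1; 2.81 -1.11 -4.03 -0.094 1; 3.64 -1.02 0.43 -0.165 1; 3.76 -0.41 0.43 -0.165 1; 3.77 0.21 0.43 -0.165 1; 3.69 0.83 0.43 -0.165 1; 3.5 1.43 0.43 -0.165 1; 3.22 1.98 0.43 -0.165 1"
}}

```text
clock: 3.2
tcp_pos: [0.413, -0.4407, 0.2942]
orientation: [2.304, 2.135, -0.0]
contact_force: [1.2, -0.5, 0.3]
grip_width: 0.0853
```

{"name": "carry_out", "arguments": {
  "series": "2.85 2.48 0.43 -0.165 1; 2.41 2.91 0.43 -0.165 1; 1.9 3.27 0.43 -0.165 1; 1.34 3.53 0.43 -0.165 1; 0.74 3.71 0.42 -0.165 1; 0.13 3.78 0.43 -0.165 1; -0.5 3.74 0.42 -0.165 1; -1.1 3.62 0.43 -0.165 1"
}}

```text
clock: 4.2
tcp_pos: [0.6287, -0.2291, 0.2599]
orientation: [0.511, 3.1, -0.0]
contact_force: [-0.3, -0.8, 0.6]
grip_width: 0.0856
```

{"name": "carry_out", "arguments": {
  "series": "0 0 5.5 0 1; 0 0 5.5 0 1; 0 0 0 0 1"
}}

```text
clock: 4.58
tcp_pos: [0.6247, -0.2294, 0.1456]
orientation: [-0.517, -3.09, -0.001]
contact_force: [-1.0, -0.3, 1.0]
grip_width: 0.0853
```

Run:
```python
from plan import *
ims=[]
for n in('side','top'):
    p=eyes.grab_frame(n);a=p['color'];X=lev(.43)
    k=5;u=proj(p,[[*X,.1]])[0].astype(int);c0=u-[40,40]
    b=cv2.resize(a[c0[1]:c0[1]+80,c0[0]:c0[0]+80],None,fx=k,fy=k,interpolation=cv2.INTER_CUBIC)
    ims.append(b)
    m=spotter.mark_of(p,'lever_grip');print(n,[(np.round(q['uv'],1).tolist(),round(q['confidence'],2)) for q in m[:2]],proj(p,[[*X,.086]]))
cv2.imwrite('pics/l1.png',np.hstack(ims))
x,y=lev(.43);f=math.pi+JIG[2]-.43
plan([(x,y,.08,f)])
```

```text
side [([335.9, 144.6], 0.61)] [[338.98425219 143.97933808]]
top [([387.7, 172.1], 0.71)] [[392.83089055 171.77389943]]
t 4.78 tcp [ 0.6299 -0.23    0.1532] phi 2.81 tilt [ 0.005 -0.001 -1.   ] w 0.0852 F [-0.2  0.   0.2] j [ 0.65  0.62 -0.57  1.62  0.38  1.02  1.2 ]
0.05 -0.04 3.66 0.002 1; 0.06 -0.04 3.66 0.003 1
end [ 0.6286 -0.2304  0.08  ] 2.805
```

View pics/l1.png

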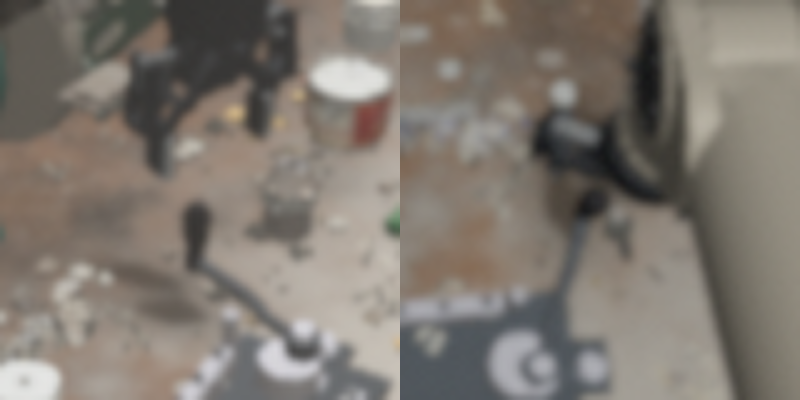

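Run:
```python
from plan import *
import pickle
D=pickle.load(open('d0.pkl','rb'));ps=[D['side'][0],D['top'][0]]
X=lev(.43)
c=[proj(p,[[*X,.1]])[0].astype(int)-[40,40] for p in ps]
uv=[c[0]+np.array([197,230])/5-.4, c[1]+np.array([193,203])/5-.4]
print(uv,tri(ps,uv),atz(ps[0],uv[0],.083),atz(ps[1],uv[1],.09))
print(tri(ps,[(335.9,144.6),(387.7,172.1)]))
print('tcp proj',proj(ps[0],[[.63,-.23,.145]])-c[0],proj(ps[1],[[.63,-.23,.145]])-c[1])
print(lev(.35),lev(.38),lev(.43))
```

```text
[array([338. , 145.6]), array([391.2, 171.2])] [ 0.63110093 -0.2259977   0.08017719] [ 0.62824028 -0.22283181  0.083     ] [ 0.62998279 -0.22371453  0.09      ]
[ 0.62728798 -0.20894831  0.09570991]
tcp proj [[40.22821504 30.90498942]] [[42.94964482 37.20065887]]
(0.6314856435385565, -0.22108450769604224) (0.6305023905074473, -0.22460981744653993) (0.6286301131281649, -0.2304147141706576)
```

{"name": "carry_out", "arguments": {
  "series": "0.1 0.5 3.7 0 1; 0 0 3.7 0 1; 0 0 0 0 0.4; 0 0 0 0 0.4; 0 0 0 0 0.4",
  "grip_force": 25
}}

```text
clock: 5.4
tcp_pos: [0.6303, -0.2251, 0.0786]
orientation: [0.519, 3.094, -0.001]
contact_force: [0.2, -0.8, 0.1]
grip_width: 0.0345
```

Run:
```python
from plan import *
w=[]
for a in np.arange(.5,1.81,.13): w.append((*lev(a),.078,math.pi+JIG[2]-a))
plan(w,g=.4)
```

```text
t 5.4 tcp [ 0.6303 -0.2251  0.0786] phi 2.809 tilt [ 0.004 -0.001 -1.   ] w 0.0345 F [ 0.2 -0.8  0.1] j [ 0.62  0.7  -0.54  1.66  0.44  0.9   1.15]
0.02 -1.41 0.06 0.075 0.4; 0.1 -1.58 -0 0.13 0.4; 0.1 -1.59 -0 0.13 0.4; 0.11 -1.58 -0 0.13 0.4; 0.1 -1.58 -0 0.13 0.4; 0.1 -1.58 -0 0.13 0.4; 0.1 -1.58 -0 0.13 0.4; 0.11 -1.58 -0 0.13 0.4
0.1 -1.58 -0 0.13 0.4; 0.1 -1.59 -0 0.13 0.4; 0.1 -1.58 -0 0.13 0.4
end [ 0.4969 -0.311   0.078 ] 1.434
```

{"name": "carry_out", "arguments": {
  "series": "0 -1.4 0 0.075 0.4; 0.1 -1.58 0 0.13 0.4; 0.1 -1.58 0 0.13 0.4; 0.1 -1.58 0 0.13 0.4; 0.1 -1.58 0 0.13 0.4; 0.1 -1.58 0 0.13 0.4; 0.1 -1.58 0 0.13 0.4; 0.1 -1.58 0 0.13 0.4"
}}

```text
clock: 6.4
tcp_pos: [0.5444, -0.3079, 0.0779]
orientation: [1.925, 2.478, 0.003]
contact_force: [1.9, 1.9, -0.2]
grip_width: 0.0342
```

{"name": "carry_out", "arguments": {
  "series": "0.1 -1.58 0 0.13 0.4; 0.1 -1.58 0 0.13 0.4; 0.1 -1.58 0 0.13 0.4; 0.1 -1 0 0.08 0.4; 0 0 0 0 0.4"
}}

```text
clock: 7.02
tcp_pos: [0.4866, -0.3086, 0.0775]
orientation: [2.446, 1.969, 0.001]
contact_force: [0.3, 0.4, -0.9]
grip_width: 0.0343
```

Run:
```python
from plan import *
ims=[]
for n in('side','top'):
    p=eyes.grab_frame(n);a=p['color']
    k=5;u=proj(p,[[*jw(0,-.18),.05]])[0].astype(int);c0=u-[40,40]
    ims.append(cv2.resize(a[c0[1]:c0[1]+80,c0[0]:c0[0]+80],None,fx=k,fy=k,interpolation=cv2.INTER_CUBIC))
cv2.imwrite('pics/l2.png',np.hstack(ims))
o,p,R=state()
q=jw(0,-.1216);print('lever ang by tcp',JIG[2]-math.atan2(p[1]-q[1],p[0]-q[0]),np.hypot(p[0]-q[0],p[1]-q[1]))
x,y=p[:2]
plan([(x,y,.20,phi(R))])
```

```text
Traceback (most recent call last):
  File "h.py", line 14, in proj
    u,_=cv2.projectPoints(np.array(X,float).reshape(-1,1,3),cv2.Rodrigues(np.array(p['R'],float))[0],np.array(p['t'],float),K,D)
                          ~~~~~~~~~~~~~~~~~~~~~~~~~^^^^^^^^
ValueError: cannot reshape array of size 4 into shape (1,3)
```

Run:
```python
from plan import *
ims=[]
for n in('side','top'):
    p=eyes.grab_frame(n);a=p['color']
    k=5;u=proj(p,[jw(0,-.18,.05)])[0].astype(int);c0=u-[40,40]
    ims.append(cv2.resize(a[c0[1]:c0[1]+80,c0[0]:c0[0]+80],None,fx=k,fy=k,interpolation=cv2.INTER_CUBIC))
cv2.imwrite('pics/l2.png',np.hstack(ims))
o,p,R=state()
q=jw(0,-.1216);print('lever ang by tcp',JIG[2]-math.atan2(p[1]-q[1],p[0]-q[0]),np.hypot(p[0]-q[0],p[1]-q[1]))
x,y=p[:2]
plan([(x,y,.20,phi(R))])
```

```text
lever ang by tcp 1.8851462008294073 0.12121049487061612
t 7.17 tcp [ 0.4869 -0.3083  0.0766] phi 1.357 tilt [ 0.001 -0.    -1.   ] w 0.0344 F [-0.   0.5  0.2] j [ 0.61  0.53 -0.2   1.91  0.15  0.71  0.11]
0 0 -4.11 -0 1; 0 0 -4.11 -0 1; 0 0 -4.12 -0 1
end [ 0.4869 -0.3083  0.2   ] 1.357
```

View pics/l2.png

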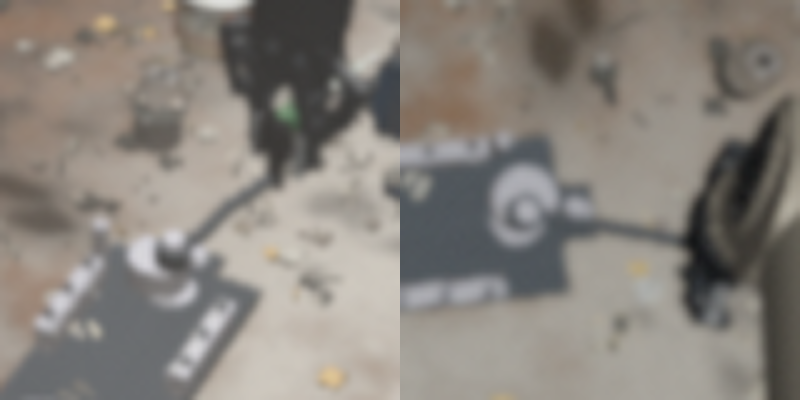

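{"name": "carry_out", "arguments": {
  "series": "0 0 0 0 0.7; 0 0 -4.1 0 1; 0 0 -4.1 0 1; 0 0 -4.1 0 1"
}}

```text
clock: 7.68
tcp_pos: [0.4861, -0.3082, 0.2002]
orientation: [-2.447, -1.97, -0.0]
contact_force: [-0.5, 0.2, -0.5]
grip_width: 0.0856
```

Run:
```python
from plan import *
plan([(.537,.342,.17,1.556),(.537,.342,.09,1.556)])
```

```text
t 7.67 tcp [ 0.4861 -0.3082  0.2002] phi 1.356 tilt [-0.  0. -1.] w 0.0856 F [-0.5  0.2 -0.5] j [ 0.63  0.37 -0.22  1.83  0.1   0.96  0.15]
5.38 -0.74 0.25 -0.017 1; 5.4 -0.65 0.25 -0.017 1; 5.41 -0.56 0.25 -0.017 1; 5.41 -0.47 0.25 -0.017 1; 5.42 -0.37 0.25 -0.017 1; 5.43 -0.28 0.25 -0.016 1; 5.43 -0.2 0.25 -0.017 1; 5.43 -0.1 0.25 -0.016 1
5.44 -0.02 0.25 -0.017 1; 5.43 0.07 0.26 -0.016 1; 5.43 0.16 0.25 -0.017 1; 5.43 0.26 0.26 -0.016 1; 0 0 4 -0 1; 0 0 4 -0 1
end [0.537 0.342 0.09 ] 1.556
```

{"name": "carry_out", "arguments": {
  "series": "5.38 -0.74 0.25 -0.017 1; 5.4 -0.65 0.25 -0.017 1; 5.4 -0.56 0.25 -0.017 1; 5.4 -0.47 0.25 -0.017 1; 5.4 -0.37 0.25 -0.017 1; 5.4 -0.28 0.25 -0.017 1; 5.4 -0.2 0.25 -0.017 1; 5.4 -0.1 0.25 -0.017 1"
}}

```text
clock: 8.68
tcp_pos: [0.5203, 0.1256, 0.179]
orientation: [2.307, 2.132, 0.0]
contact_force: [0.2, 0.1, 0.5]
grip_width: 0.0855
```

{"name": "carry_out", "arguments": {
  "series": "5.4 0 0.25 -0.016 1; 5.4 0.07 0.25 -0.016 1; 5.4 0.16 0.25 -0.016 1; 5.4 0.26 0.25 -0.016 1; 0 0 4 0 1; 0 0 4 0 1; 0 0 0 0 1"
}}

```text
clock: 9.55
tcp_pos: [0.5351, 0.3377, 0.0858]
orientation: [-2.238, -2.203, 0.011]
contact_force: [0.0, 0.0, 0.5]
grip_width: 0.0855
```

Run:
```python
from plan import *
ims=[]
for n in('side','top'):
    p=eyes.grab_frame(n);a=p['color']
    k=5;u=proj(p,[(.537,.34,.03)])[0].astype(int);c0=u-[40,40]
    ims.append(cv2.resize(a[c0[1]:c0[1]+80,c0[0]:c0[0]+80],None,fx=k,fy=k,interpolation=cv2.INTER_CUBIC))
cv2.imwrite('pics/r1.png',np.hstack(ims))
plan([(.537,.342,.03,1.556),(.537,.342,.011,1.556)])
```

```text
t 9.65 tcp [0.5375 0.3396 0.0898] phi 1.555 tilt [ 0.  0. -1.] w 0.0856 F [-0.1  1.2  0.7] j [-0.35  0.62 -0.43  1.75  0.33  0.85 -0.95]
0.12 -0.03 2.99 -0.001 1; 0.12 -0.02 2.99 -0 1; 0 -0 1.9 -0 1
end [0.537 0.342 0.011] 1.556
```

View pics/r1.png

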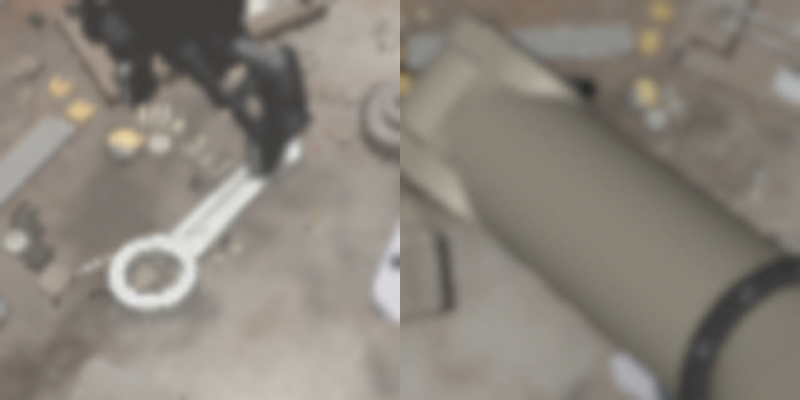

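{"name": "carry_out", "arguments": {
  "series": "0.12 0 3 0 1; 0.12 0 3 0 1; 0 0 1.7 0 1; 0 0 0 0 1; 0 0 0 0 0; 0 0 0 0 0; 0 0 0 0 0; 0 0 0 0 0",
  "grip_force": 50
}}

```text
clock: 10.65
tcp_pos: [0.5374, 0.3418, 0.0127]
orientation: [2.239, 2.203, 0.001]
contact_force: [-0.7, 0.2, 4.1]
grip_width: 0.0206
```

{"name": "carry_out", "arguments": {
  "series": "0 0 0 0 0; 0 0 0 0 0"
}}

```text
clock: 10.9
tcp_pos: [0.5374, 0.3418, 0.0127]
orientation: [2.239, 2.203, 0.001]
contact_force: [-0.9, -1.9, 5.8]
grip_width: 0.0203
```

{"name": "carry_out", "arguments": {
  "series": "0 0 -2 0 0; 0 0 -4 0 0; 0 0 -4 0 0; 0 0 0 0 0"
}}

```text
clock: 11.4
tcp_pos: [0.5391, 0.3434, 0.1166]
orientation: [2.238, 2.203, 0.011]
contact_force: [-0.1, -0.1, -1.7]
grip_width: 0.0204
```

Run:
```python
from plan import *
import pickle
ims=[];Q=[]
for n in('side','top'):
    p=eyes.grab_frame(n);a=p['color'];Q.append(p)
    k=5;u=proj(p,[(.537,.34,.1)])[0].astype(int);c0=u-[40,40]
    ims.append(cv2.resize(a[c0[1]:c0[1]+80,c0[0]:c0[0]+80],None,fx=k,fy=k,interpolation=cv2.INTER_CUBIC))
cv2.imwrite('pics/r2.png',np.hstack(ims));pickle.dump(Q,open('r2.pkl','wb'))
o=r.get_obs();print(o['tcp_pos'],o['contact_force'],o['moment'],o['grip_width'])
```

```text
[0.53718786 0.34145391 0.11265859] [-1.28827075 -0.73417209 -1.61745345] [ 0.00440776  0.01051974 -0.02718212] 0.02058915982821967
```

View pics/r2.png

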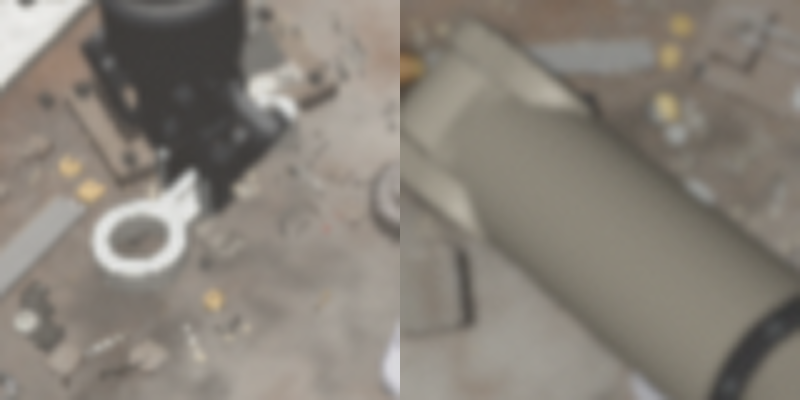

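Run:
```python
from plan import *
import pickle
Q=pickle.load(open('r2.pkl','rb'));p=Q[0]
c0=proj(p,[(.537,.34,.1)])[0].astype(int)-[40,40]
k=5
im=cv2.imread('pics/r2.png')[:,:400]
from models import *
for pose,z0,col in(((.537,.3372,-.015),.1,(0,255,0)),((.537,.3372,-.015),.094,(0,0,255))):
    for v in M['rod']:
        w=((proj(p,T(v,pose,z0))[1::2]-c0+.5)*k-.5).astype(np.int32);cv2.polylines(im,[w],True,col,1)
cv2.imwrite('pics/r2o.png',im)
```

```text
(no output)
```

View pics/r2o.png

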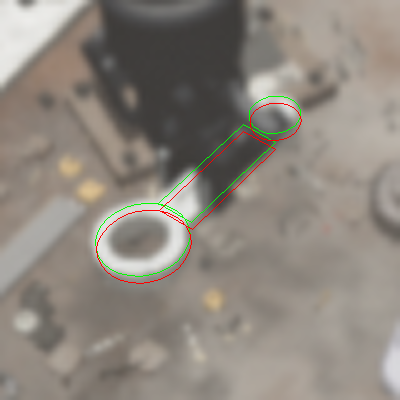

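Run:
```python
from plan import *
x,y,_=jw(0,.0045)
plan([(x,y,.11,1.664),(x,y,.045,1.664)],g=0)
```

```text
t 11.5 tcp [0.5372 0.3415 0.1127] phi 1.555 tilt [ 0.001  0.    -1.   ] w 0.0206 F [-1.3 -0.7 -1.6] j [-0.34  0.59 -0.44  1.73  0.31  0.89 -0.94]
-5.08 -0.36 0.03 -0.014 0; -5.08 -0.43 0.03 -0.014 0; -5.07 -0.5 0.03 -0.014 0; -5.06 -0.57 0.04 -0.013 0; -5.05 -0.64 0.03 -0.014 0; -5.04 -0.71 0.04 -0.013 0; -5.04 -0.78 0.03 -0.014 0; -5.02 -0.85 0.04 -0.013 0
-0 0 3.25 -0 0; -0 0 3.25 -0 0
end [ 0.5018 -0.0645  0.045 ] 1.664
```

{"name": "carry_out", "arguments": {
  "series": "-5.08 -0.36 0 -0.014 0; -5.08 -0.43 0 -0.014 0; -5.08 -0.5 0 -0.014 0; -5.06 -0.57 0 -0.013 0; -5.05 -0.64 0 -0.014 0; -5.04 -0.71 0 -0.013 0; -5.04 -0.78 0 -0.014 0; -5.02 -0.85 0 -0.013 0"
}}

```text
clock: 12.5
tcp_pos: [0.5004, -0.0661, 0.1109]
orientation: [-2.114, -2.321, 0.002]
contact_force: [1.8, -0.3, -1.7]
grip_width: 0.0205
```

{"name": "carry_out", "arguments": {
  "series": "0 0 3 0 0; 0 0 2.5 0 0; 0 0 0 0 0"
}}

```text
clock: 12.88
tcp_pos: [0.4996, -0.0646, 0.0549]
orientation: [-2.113, -2.319, 0.005]
contact_force: [-1.0, 0.1, -0.4]
grip_width: 0.0206
```

Run:
```python
from plan import *
from models import *
import pickle
o,tp,R=state();ims=[];Q=[]
x,y,_=jw(0,.0045)
plan([(x,y,.030,1.664),(x,y,.0255,1.664)],g=0)
for n in('side','top'):
    p=eyes.grab_frame(n);Q.append(p)
    k=5;c0=proj(p,[tuple(tp)])[0].astype(int)-[40,40]
    im=cv2.resize(p['color'][c0[1]:c0[1]+80,c0[0]:c0[0]+80],None,fx=k,fy=k,interpolation=cv2.INTER_CUBIC)
    im0=im.copy()
    for v in M['rod']+[M['jig'][0],M['jig'][1]]:
        jj=len(v)==8 and abs(v[:,1]).max()>.08
        X=T(v,JIG) if jj else T(v,(tp[0]-.0045*math.cos(phi(R)),tp[1]-.0045*math.sin(phi(R)),phi(R)-math.pi/2),tp[2]-.0127)
        w=((proj(p,X)[1::2]-c0+.5)*k-.5).astype(np.int32);cv2.polylines(im,[w],True,(0,255,0),1)
    ims+=[im0,im]
cv2.imwrite('pics/r3.png',np.hstack(ims[:2]));cv2.imwrite('pics/r3t.png',np.hstack(ims[2:]));pickle.dump(Q,open('r3.pkl','wb'))
```

```text
t 12.88 tcp [ 0.4996 -0.0646  0.0549] phi 1.664 tilt [-0.005  0.    -1.   ] w 0.0206 F [-1.   0.1 -0.4] j [ 0.33  0.5  -0.4   2.08  0.32  0.63 -0.2 ]
-0.01 0.22 2.49 -0 0; -0 0 0.45 -0 0
end [ 0.5018 -0.0645  0.0255] 1.664
```

View pics/r3.png

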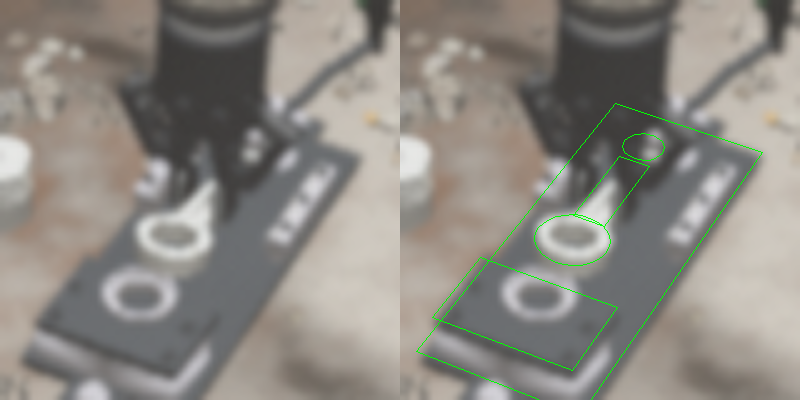

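View pics/r3t.png

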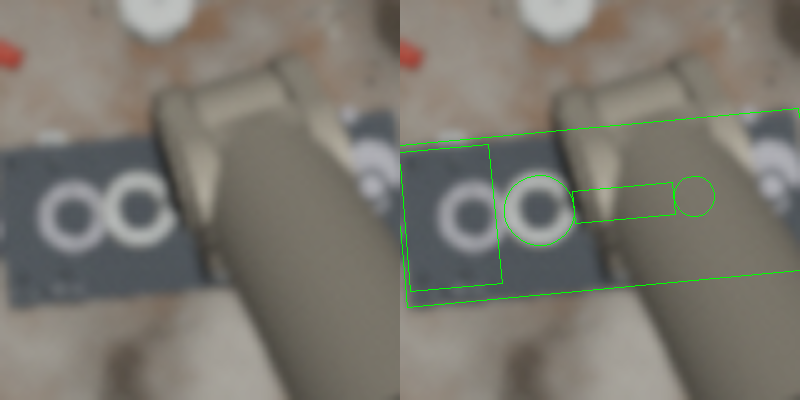

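{"name": "carry_out", "arguments": {
  "series": "0 0.1 1.5 0 0; 0 0 1 0 0; 0 0 0.35 0 0; 0 0 0 0 0"
}}

```text
clock: 13.48
tcp_pos: [0.5094, -0.0659, 0.0342]
orientation: [2.109, 2.312, 0.009]
contact_force: [-4.2, -5.1, 47.9]
grip_width: 0.0202
```

{"name": "carry_out", "arguments": {
  "series": "0 0 -0.6 0 0; 0 0 0 0 0; 0 0 0 0 0.45; 0 0 0 0 0.45; 0 0 0 0 0.45"
}}

```text
clock: 14.1
tcp_pos: [0.5023, -0.0642, 0.034]
orientation: [-2.115, -2.322, 0.001]
contact_force: [0.5, 0.2, 1.5]
grip_width: 0.0385
```

```bash
cat > look.py <<'E'
from plan import *
from models import *
import pickle,sys
def look(center,tag,models=[],half=40,k=5,views=('side','top')):
    ims=[];Q=[]
    for n in views:
        p=eyes.grab_frame(n);Q.append(p)
        c0=proj(p,[tuple(center)])[0].astype(int)-[half,half];c0=np.maximum(c0,0)
        im=cv2.resize(p['color'][c0[1]:c0[1]+2*half,c0[0]:c0[0]+2*half],None,fx=k,fy=k,interpolation=cv2.INTER_CUBIC)
        for v,pose,z0 in models:
            w=((proj(p,T(v,pose,z0))[1::2]-c0+.5)*k-.5).astype(np.int32);cv2.polylines(im,[w],True,(0,255,0),1)
        ims.append(im)
    cv2.imwrite(f'pics/{tag}.png',np.hstack(ims));pickle.dump(Q,open(tag+'.pkl','wb'));return Q
E
python3 - <<'E'
from look import *
print({k:np.round(v,4) for k,v in r.get_obs().items() if k in('clock','tcp_pos','contact_force','grip_width')})
look(jw(0,.01,.03),'r4')
E
```

```text
{'clock': np.float64(14.1), 'tcp_pos': array([ 0.5023, -0.0642,  0.034 ]), 'contact_force': array([0.4653, 0.1523, 1.4835]), 'grip_width': np.float64(0.0385)}
```

View pics/r4.png

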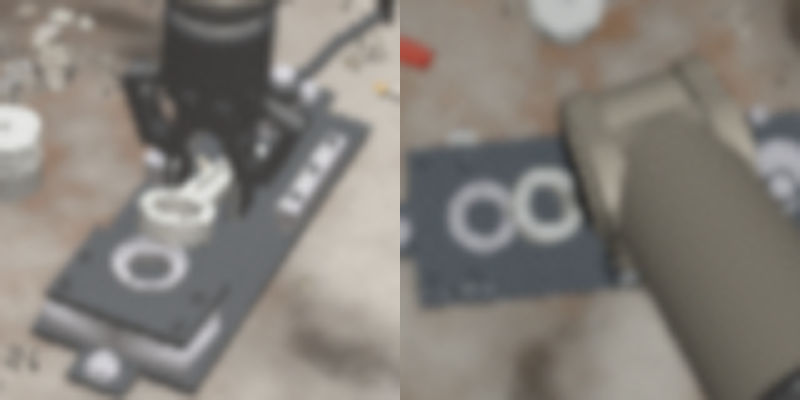

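{"name": "carry_out", "arguments": {
  "series": "0 0 -2 0 0.6; 0 0 -5 0 0.7; -1 -5 -3 0 0.7; 0 -6 0 0 0.7; 0 -6 0 0 0.7; 0 0 0 0 0.7"
}}

```text
clock: 14.95
tcp_pos: [0.3287, -0.0909, 0.1336]
orientation: [-2.117, -2.318, 0.008]
contact_force: [1.7, -1.6, -0.6]
grip_width: 0.0594
```

Run:
```python
from look import *
print({k:np.round(v,4) for k,v in r.get_obs().items() if k in('clock','tcp_pos','contact_force','grip_width')})
look(jw(0,.01,.03),'r5')
```

```text
{'clock': np.float64(14.95), 'tcp_pos': array([ 0.3287, -0.0909,  0.1336]), 'contact_force': array([ 1.6803, -1.5842, -0.5609]), 'grip_width': np.float64(0.0594)}
```

View pics/r5.png

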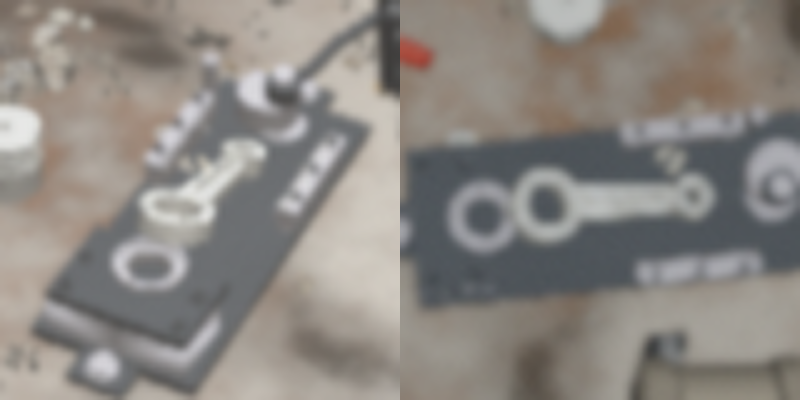

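Run:
```python
from pfit import *
from plan import *
import pickle
np.set_printoptions(precision=4,suppress=True)
Q=pickle.load(open('r5.pkl','rb'))
rp=jw(0,.002)
for vs in(Q,Q[:1],Q[1:]):
    z,c=pf(vs,G_rod(),(rp[0],rp[1],.08),z0=.012);print('rod',z,round(c,3))
    cj,sj=math.cos(JIG[2]),math.sin(JIG[2]);d=z[:2]-JIG[:2];print(' in jig',d@[cj,sj],d@[-sj,cj],z[2]-JIG[2])
# bush ring fit & hub fit for jig pose
def ringfit(vs,X0,R1,R2,z):
    g=[[cyl(0,0,R1,z,z+.01)],[cyl(0,0,R2,z,z+.01)]]
    return pf(vs,g,(X0[0],X0[1],0),d=.4)
for vs in(Q,Q[:1],Q[1:]):
    print('bush',ringfit(vs,jw(0,.1),22,13,52),jw(0,.1)[:2])
for vs in(Q,Q[:1],Q[1:]):
    z,c=pf(vs,[[M['jig'][3],M['jig'][4]]],JIG,d=.3);print('rails',z,round(c,3))
    z,c=pf(vs,[[M['jig'][0]]],JIG,d=.3);print('plate',z,round(c,3))
```

```text
rod [ 0.5072 -0.066   0.0684] 0.55
 in jig 0.005306756343986254 0.002567235407579525 -0.024619466666964282
rod [ 0.513  -0.0587  0.015 ] 0.649
 in jig 0.011737559054578706 0.009270706486342624 -0.07795971022510848
rod [ 0.5057 -0.0664  0.0622] 0.395
 in jig 0.0037125779471929347 0.002214935965934282 -0.030827413736010216
bush (array([0.491 , 0.0316, 0.0466]), np.float64(0.669731121918262)) (0.4929134001537906, 0.03056786159849162)
bush (array([0.4894, 0.0337, 0.0067]), np.float64(0.7334724913899694)) (0.4929134001537906, 0.03056786159849162)
bush (array([0.4918, 0.0301, 0.0515]), np.float64(0.5742791642968823)) (0.4929134001537906, 0.03056786159849162)
rails [ 0.5029 -0.0685  0.0978] 0.959
plate [ 0.5011 -0.0669  0.1013] 0.78
rails [ 0.5025 -0.0793  0.192 ] 0.996
plate [ 0.5014 -0.068   0.0956] 0.806
rails [ 0.5029 -0.0685  0.0994] 0.919
plate [ 0.5008 -0.0666  0.1046] 0.752
```

```bash
sed -i 's/^JIG=.*/JIG=(0.5020,-0.0680,0.098)/' plan.py
python3 - <<'E'
from plan import *
f=math.pi/2+.068
plan([(.5058,-.063,.12,f),(.5058,-.063,.07,f),(.5058,-.063,.027,f)],g=.6)
E
```

```text
t 15.05 tcp [ 0.3347 -0.0904  0.1348] phi 1.663 tilt [ 0.001 -0.001 -1.   ] w 0.0593 F [ 1.6  0.3 -0.3] j [ 0.58  0.13 -0.52  2.36  0.1   0.67  0.08]
0.29 4.32 0.37 0.006 0.6; 0.31 4.32 0.37 0.006 0.6; 0.34 4.32 0.37 0.006 0.6; 0.36 4.32 0.37 0.006 0.6; 0 -0 5 0 0.6; 0 -0 4.3 0 0.6
end [ 0.5058 -0.063   0.027 ] 1.639
```

{"name": "carry_out", "arguments": {
  "series": "0.3 4.3 0.37 0.006 0.6; 0.3 4.3 0.37 0.006 0.6; 0.34 4.3 0.37 0.006 0.6; 0.36 4.3 0.37 0.006 0.6; 0 0 5 0 0.6; 0 0 0 0 0.6"
}}

```text
clock: 15.8
tcp_pos: [0.5034, -0.0618, 0.0667]
orientation: [-2.138, -2.294, 0.005]
contact_force: [-0.3, 0.2, 0.1]
grip_width: 0.0515
```

Run:
```python
from plan import *
f=math.pi/2+.068
plan([(.5058,-.063,.027,f)],g=.6)
```

```text
t 15.8 tcp [ 0.5034 -0.0618  0.0667] phi 1.641 tilt [-0.007  0.001 -1.   ] w 0.0515 F [-0.3  0.2  0.1] j [ 0.36  0.49 -0.44  2.06  0.33  0.67 -0.23]
-0.14 0.23 3.97 0.002 0.6
end [ 0.5058 -0.063   0.027 ] 1.639
```

{"name": "carry_out", "arguments": {
  "series": "0 0.05 2.5 0 0.6; 0 0 1.7 0 0.6; 0 0 0 0 0.6; 0 0 0 0 0.15; 0 0 0 0 0; 0 0 0 0 0; 0 0 0 0 0; 0 0 0 0 0",
  "grip_force": 40
}}

```text
clock: 16.8
tcp_pos: [0.5061, -0.0628, 0.0286]
orientation: [2.143, 2.295, 0.001]
contact_force: [-0.3, -0.6, 7.3]
grip_width: 0.0214
```

Run:
```python
from look import *
o,p,R=state();print(phi(R),{k:np.round(v,4) for k,v in r.get_obs().items() if k in('clock','tcp_pos','contact_force','moment','grip_width')})
look(jw(0,.01,.03),'r6')
x,y,_=jw(0,.048)
plan([(x,y,p[2],math.pi/2+JIG[2],8)],g=0)
```

```text
1.6394822226267896 {'clock': np.float64(16.8), 'tcp_pos': array([ 0.5061, -0.0628,  0.0286]), 'contact_force': array([-0.304 , -0.6491,  7.2762]), 'moment': array([-0.0797,  0.2019, -0.0405]), 'grip_width': np.float64(0.0214)}
t 16.9 tcp [ 0.5061 -0.0628  0.0286] phi 1.64 tilt [ 0.002 -0.    -1.   ] w 0.0216 F [-0.4 -0.6  7.2] j [ 0.32  0.55 -0.4   2.08  0.38  0.58 -0.28]
0.54 -0.07 -0 -0.004 0; 0.54 -0.07 -0 -0.004 0; 0.54 -0.07 -0 -0.004 0; 0.54 -0.07 -0 -0.003 0; 0.54 -0.06 -0 -0.004 0; 0.54 -0.06 -0 -0.003 0; 0.54 -0.06 -0 -0.004 0; 0.53 -0.07 -0 -0.003 0
end [ 0.4973 -0.0202  0.0286] 1.669
```

View pics/r6.png

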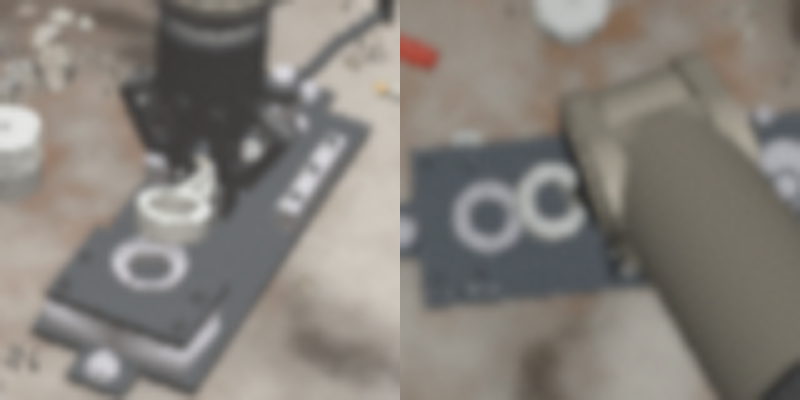

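Run:
```python
from plan import *
o,p,R=state()
x,y,_=jw(0,.030)
plan([(x,y,p[2],math.pi/2+JIG[2],5)],g=0)
```

```text
t 16.9 tcp [ 0.5061 -0.0628  0.0286] phi 1.64 tilt [ 0.002 -0.    -1.   ] w 0.0216 F [-0.4 -0.6  7.2] j [ 0.32  0.55 -0.4   2.08  0.38  0.58 -0.28]
0.5 -0.11 0 -0.006 0; 0.5 -0.1 0 -0.006 0; 0.5 -0.1 0 -0.006 0; 0.5 -0.1 0 -0.006 0; 0.51 -0.09 0 -0.005 0
end [ 0.4991 -0.0381  0.0286] 1.669
```

{"name": "carry_out", "arguments": {
  "series": "0.5 -0.1 0 -0.006 0; 0.5 -0.1 0 -0.006 0; 0.5 -0.1 0 -0.006 0; 0.5 -0.1 0 -0.006 0; 0.5 -0.1 0 -0.006 0; 0 0 0 0 0"
}}

```text
clock: 17.65
tcp_pos: [0.5027, -0.0397, 0.0307]
orientation: [2.106, 2.321, 0.007]
contact_force: [1.7, -5.4, 21.0]
grip_width: 0.0215
```

{"name": "carry_out", "arguments": {
  "series": "0 0 0 0 0.3; 0 0 0 0 0.45; 0 0 -2.5 0 0.45; 0 0 -5 0 0.5; -5 0 -1 0 0.3; -5 0 0 0 0.3; -4 0 0 0 0.3"
}}

```text
clock: 18.52
tcp_pos: [0.5115, -0.1795, 0.1125]
orientation: [-2.11, -2.327, 0.001]
contact_force: [1.0, -0.2, -1.6]
grip_width: 0.0258
```

Run:
```python
from look import *
o,p,R=state();print(phi(R),{k:np.round(v,4) for k,v in r.get_obs().items() if k in('clock','tcp_pos','contact_force','moment','grip_width')})
look(jw(0,.01,.03),'r7')
```

```text
1.6688645844854046 {'clock': np.float64(18.525), 'tcp_pos': array([ 0.5115, -0.1795,  0.1125]), 'contact_force': array([ 0.9973, -0.2023, -1.5702]), 'moment': array([-0.0169,  0.001 , -0.0433]), 'grip_width': np.float64(0.0258)}
```

View pics/r7.png

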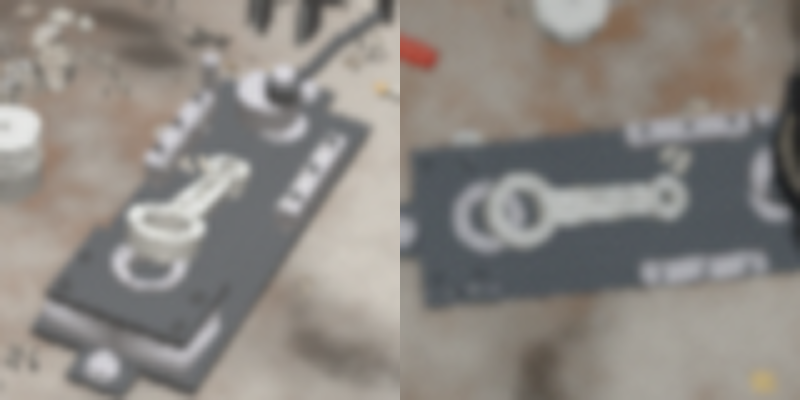

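```bash
cat > fit5.py <<'E'
from pfit import *
from plan import *
import pickle
def T5(V,q):
    x,y,z,yaw,pit=q
    # pitch about local x (y axis up = positive)
    Rm=Rot.from_euler('z',yaw).as_matrix()@Rot.from_euler('x',pit).as_matrix()
    return V@Rm.T+np.array([x,y,z])
def fit5(Q,groups,q0,s=(100,100,100,10,10),d=.6,fix=()):
    s=np.array(s,float);q0=np.array(q0,float)
    rois=[]
    for p in Q:
        pts=np.vstack([proj(p,T5(v,q0)) for g in groups for v in g])
        a=np.floor(pts.min(0)-6).astype(int);b=np.ceil(pts.max(0)+6).astype(int);rois.append((a[0],a[1],b[0],b[1]))
    free=[i for i in range(5) if i not in fix]
    def cost(w):
        q=q0.copy();q[free]=w/s[free];c=0
        for p,ro in zip(Q,rois):
            im=p['color'][ro[1]:ro[3],ro[0]:ro[2]].reshape(-1,3).astype(float)
            A=np.stack([np.ones(im.shape[0])]+[reg_img(p,[proj(p,T5(v,q)) for v in g],ro).ravel() for g in groups],1)
            x,*_=np.linalg.lstsq(A,im,rcond=None)
            c+=((A@x-im)**2).sum()/((im-im.mean(0))**2).sum()
        return c
    w=q0[free]*s[free]
    for dd in(d,d/2,d/4):
        R=minimize(cost,w,method='Nelder-Mead',options=dict(initial_simplex=np.vstack([w]+[w+dd*e for e in np.eye(len(w))]),xatol=1e-3,fatol=1e-6,maxiter=500));w=R.x
    q=q0.copy();q[free]=w/s[free];return q,R.fun/len(Q)
def ov5(Q,qs,tag,center,half=40,k=5,parts=None,top_only=True):
    ims=[]
    for p in Q:
        c0=np.maximum(proj(p,[center])[0].astype(int)-half,0)
        im=cv2.resize(p['color'][c0[1]:c0[1]+2*half,c0[0]:c0[0]+2*half],None,fx=k,fy=k,interpolation=cv2.INTER_CUBIC)
        for (vs,q),col in zip(qs,[(0,255,0),(0,0,255),(255,0,0)]):
            for v in vs:
                for g in((1,) if top_only else (0,1)):
                    w=((proj(p,T5(v,q))[g::2]-c0+.5)*k-.5).astype(np.int32);cv2.polylines(im,[w],True,col,1)
        ims.append(im)
    cv2.imwrite(f'pics/{tag}.png',np.hstack(ims))
E
python3 - <<'E'
from fit5 import *
np.set_printoptions(precision=4,suppress=True)
for tag,y0 in(('r5',.003),('r7',.027)):
    Q=pickle.load(open(tag+'.pkl','rb'));x,y,_=jw(0,y0)
    for st in((x,y,.012,.07,0),(x,y,.03,.07,.2)):
        q,c=fit5(Q,G_rod(),st);print(tag,q,round(c,4))
        be=T5(np.array([[0,.052,0],[0,-.063,0]]),q);print('  big',be[0],'small',be[1])
    ov5(Q,[(M['rod'],q)],tag+'o',jw(0,.01,.03))
E
```

```text
r5 [ 0.5037 -0.0606  0.0308  0.0919  0.2636] 0.477
  big [ 0.4991 -0.0106  0.0443] small [ 0.5093 -0.1211  0.0144]
r5 [ 0.5037 -0.0606  0.0305  0.0938  0.2661] 0.4929
  big [ 0.499  -0.0106  0.0442] small [ 0.5094 -0.1211  0.0139]
r7 [ 0.5057 -0.0416  0.0116  0.0861 -0.0118] 0.4715
  big [0.5012 0.0102 0.011 ] small [ 0.5111 -0.1043  0.0123]
r7 [ 0.501  -0.0381  0.0333  0.1301  0.3036] 0.3989
  big [0.4945 0.0111 0.0489] small [ 0.5088 -0.0977  0.0145]
```

View pics/r7o.png

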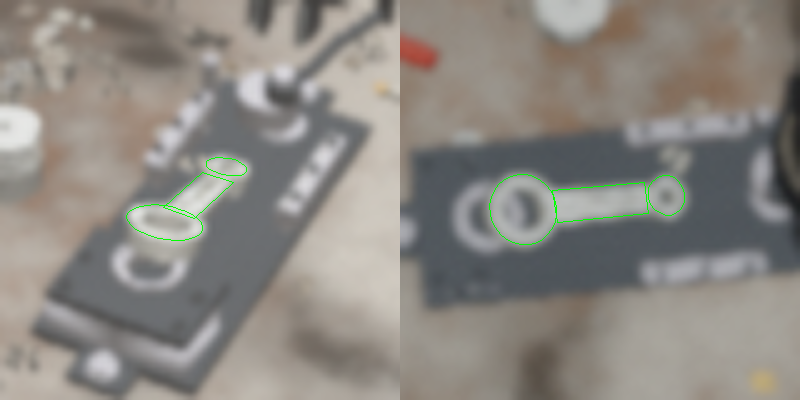

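Run:
```python
from plan import *
f=math.pi/2+.11
plan([(.4998,-.0286,.105,f),(.4998,-.0286,.044,f)],g=.5)
```

```text
t 18.62 tcp [ 0.5111 -0.1829  0.112 ] phi 1.662 tilt [-0.001 -0.002 -1.   ] w 0.0259 F [-0.3 -0.2 -0.2] j [ 0.58  0.46 -0.44  1.96  0.28  0.78  0.07]
5.16 0.1 0.23 -0.006 0.5; 5.16 0.12 0.24 -0.006 0.5; 5.15 0.16 0.23 -0.006 0.5; 0 -0 3.05 -0 0.5; 0 -0 3.05 -0 0.5
end [ 0.4998 -0.0286  0.044 ] 1.68
```

{"name": "carry_out", "arguments": {
  "series": "5.16 0.1 0.23 -0.006 0.5; 5.16 0.12 0.24 -0.006 0.5; 5.15 0.16 0.23 -0.006 0.5; 0 0 0 0 0.5; 0 0 3 0 0.5; 0 0 3 0 0.5; 0 0 0 0 0.5",
  "grip_force": 30
}}

```text
clock: 19.5
tcp_pos: [0.4974, -0.0237, 0.0439]
orientation: [-2.085, -2.345, 0.006]
contact_force: [-0.1, 0.1, 0.6]
grip_width: 0.0426
```

{"name": "carry_out", "arguments": {
  "series": "0 0 0 0 0.1; 0 0 0 0 0; 0 0 0 0 0; 0 0 0 0 0; 0 0 0 0 0"
}}

```text
clock: 20.12
tcp_pos: [0.5003, -0.0234, 0.0463]
orientation: [2.087, 2.346, 0.001]
contact_force: [-0.0, -2.9, 5.6]
grip_width: 0.022
```

{"name": "carry_out", "arguments": {
  "series": "0 0 -1.5 0 0; 0 0 -1.5 0 0; -2.2 0 0 0 0; -2.2 0 0 0.01 0; 0 0 1.5 0 0; 0 0 0 0 0"
}}

```text
clock: 20.88
tcp_pos: [0.5035, -0.0666, 0.0593]
orientation: [-2.098, -2.335, 0.002]
contact_force: [0.2, 0.1, -1.7]
grip_width: 0.0225
```

Run:
```python
from look import *
o,p,R=state();print(phi(R),{k:np.round(v,4) for k,v in r.get_obs().items() if k in('clock','tcp_pos','contact_force','moment','grip_width')})
look(jw(0,.01,.03),'r8')
```

```text
1.677670719513051 {'clock': np.float64(20.875), 'tcp_pos': array([ 0.5035, -0.0666,  0.0593]), 'contact_force': array([ 0.1941,  0.0879, -1.7472]), 'moment': array([ 0.0017,  0.0487, -0.0194]), 'grip_width': np.float64(0.0225)}
```

View pics/r8.png

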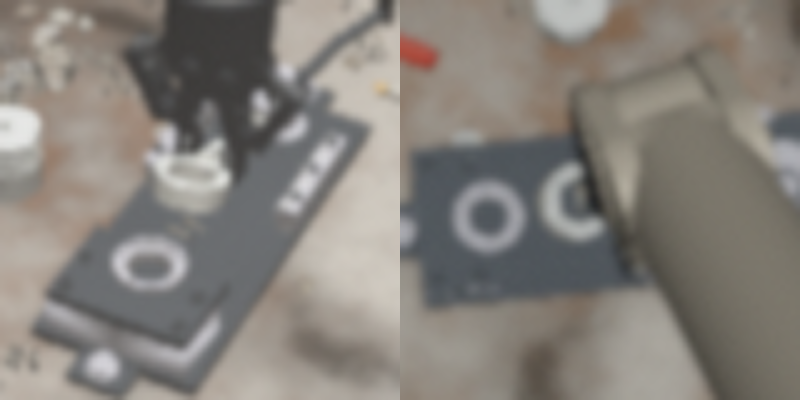

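{"name": "carry_out", "arguments": {
  "series": "0 0 1 0 0; 0 0 0.6 0 0; 0 0 0.3 0 0; 0 0 0.3 0 0; 0 0 0 0 0",
  "grip_force": 20
}}

```text
clock: 21.6
tcp_pos: [0.505, -0.0669, 0.0387]
orientation: [2.099, 2.337, 0.0]
contact_force: [-0.3, 0.6, 1.3]
grip_width: 0.0225
```

{"name": "carry_out", "arguments": {
  "series": "0 0 0.4 0 0; 0 0 0.3 0 0; 0 0 0 0 0"
}}

```text
clock: 21.98
tcp_pos: [0.5047, -0.067, 0.0315]
orientation: [-2.099, -2.337, 0.0]
contact_force: [-0.4, -1.1, -0.3]
grip_width: 0.0226
```

{"name": "carry_out", "arguments": {
  "series": "0 0 0 0 0.3; 0 0 0 0 0.42; 0 0 0 0 0.42; 0 0 -2 0 0.5; 0 0 -6 0 0.6; 0 -5 0 0 0.6; 0 -6 0 0 0.6; 0 -4 0 0 0.6"
}}

```text
clock: 22.98
tcp_pos: [0.3526, -0.0833, 0.1115]
orientation: [-2.1, -2.336, 0.003]
contact_force: [-0.2, 0.2, -0.2]
grip_width: 0.0516
```

Run:
```python
from look import *
from fit5 import *
np.set_printoptions(precision=4,suppress=True)
o,p,R=state();print(phi(R),{k:np.round(v,4) for k,v in r.get_obs().items() if k in('clock','tcp_pos','contact_force','moment','grip_width')})
Q=look(jw(0,.01,.03),'r9')
x,y,_=jw(0,-.014)
for st in((x,y,.012,.1,0),(x,y,.03,.1,.2)):
    q,c=fit5(Q,G_rod(),st);print(q,round(c,4))
    be=T5(np.array([[0,.052,0],[0,-.063,0]]),q);print('  big',be[0],'small',be[1])
ov5(Q,[(M['rod'],q)],'r9o',jw(0,.01,.03))
```

```text
1.6772994941314807 {'clock': np.float64(22.975), 'tcp_pos': array([ 0.3526, -0.0833,  0.1115]), 'contact_force': array([-0.1655,  0.1915, -0.1959]), 'moment': array([ 0.0494, -0.0032,  0.0007]), 'grip_width': np.float64(0.0516)}
[ 0.5056 -0.0813  0.0099  0.1017 -0.0146] 0.4766
  big [ 0.5004 -0.0295  0.0092] small [ 0.512  -0.1439  0.0109]
[ 0.5055 -0.0816  0.0091  0.097  -0.0221] 0.4928
  big [ 0.5005 -0.0299  0.008 ] small [ 0.5116 -0.1443  0.0105]
```

View pics/r9.png

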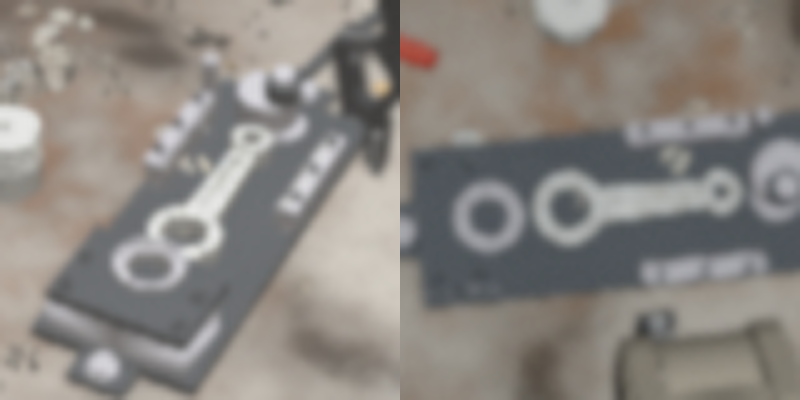

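View pics/r9o.png

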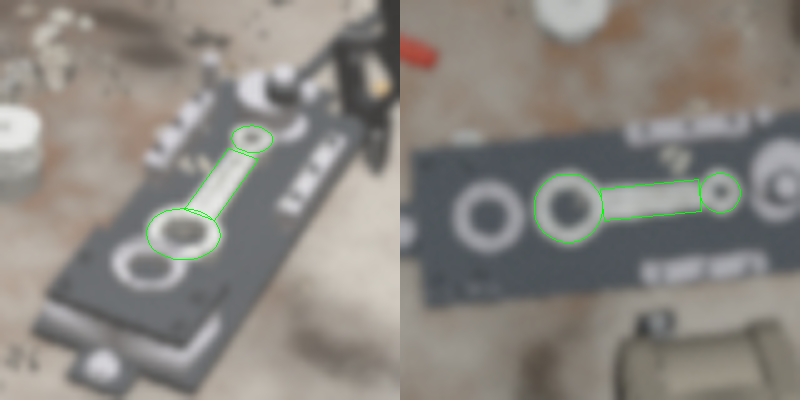

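Run:
```python
from plan import *
f=math.pi/2+.1
x,y=.5056-.010*math.sin(.1),-.0814+.010*math.cos(.1)
plan([(x,y,.105,f),(x,y,.026,f)],g=.45)
```

```text
t 23.07 tcp [ 0.3502 -0.0838  0.1111] phi 1.676 tilt [-0.005 -0.002 -1.   ] w 0.0511 F [-0.4  0.5  0.1] j [ 0.56  0.21 -0.55  2.35  0.19  0.63 -0.02]
-0.13 5.16 0.2 0.002 0.45; -0.12 5.16 0.2 0.002 0.45; -0.11 5.17 0.21 0.001 0.45; -0 -0 3.95 0 0.45; -0 -0 3.95 0 0.45
end [ 0.5046 -0.0714  0.026 ] 1.671
```

{"name": "carry_out", "arguments": {
  "series": "-0.1 5 0.2 0 0.45; -0.1 5 0.2 0 0.45; -0.1 5.1 0.2 0.003 0.45; 0 0 3.5 0 0.45; 0 0 0 0 0.45; 0 0 0 0 0.45"
}}

```text
clock: 23.82
tcp_pos: [0.506, -0.0697, 0.0712]
orientation: [-2.103, -2.334, 0.0]
contact_force: [0.2, 0.0, -0.2]
grip_width: 0.039
```

Run:
```python
from plan import *
f=math.pi/2+.1
x,y=.5056-.010*math.sin(.1),-.0814+.010*math.cos(.1)
plan([(x,y,.026,f)],g=.45)
```

```text
t 23.82 tcp [ 0.506  -0.0697  0.0712] phi 1.675 tilt [-0. -0. -1.] w 0.039 F [ 0.2  0.  -0.2] j [ 0.4   0.49 -0.47  2.05  0.35  0.68 -0.2 ]
-0.16 -0.16 4.52 0.004 0.45
end [ 0.5046 -0.0715  0.026 ] 1.671
```

{"name": "carry_out", "arguments": {
  "series": "-0.1 -0.15 2.5 0.004 0.45; 0 0 2 0 0.45; 0 0 0 0 0.35; 0 0 0 0 0.35; 0 0 0 0 0.35"
}}

```text
clock: 24.45
tcp_pos: [0.5055, -0.0711, 0.0269]
orientation: [2.107, 2.328, 0.002]
contact_force: [-0.4, -0.4, 0.7]
grip_width: 0.03
```

Run:
```python
from plan import *
o,p,R=state()
x,y,_=jw(0,.042)
plan([(x,y,p[2],math.pi/2+.098,7)],g=.35)
```

```text
t 24.45 tcp [ 0.5055 -0.0711  0.0269] phi 1.671 tilt [ 0.002 -0.    -1.   ] w 0.03 F [-0.4 -0.4  0.7] j [ 0.36  0.56 -0.42  2.07  0.41  0.59 -0.25]
0.65 -0.04 0 0 0.35; 0.65 -0.05 0 0 0.35; 0.65 -0.04 0 0 0.35; 0.65 -0.05 0 0 0.35; 0.65 -0.04 0 0.001 0.35; 0.65 -0.05 0 0 0.35; 0.64 -0.04 0 0.001 0.35
end [ 0.4979 -0.0262  0.0269] 1.669
```

{"name": "carry_out", "arguments": {
  "series": "0.65 -0.04 0 0 0.35; 0.65 -0.05 0 0 0.35; 0.65 -0.04 0 0 0.35; 0.65 -0.05 0 0 0.35; 0.65 -0.04 0 0 0.35; 0.65 -0.05 0 0 0.35; 0.65 -0.04 0 0 0.35; 0 0 0 0 0.35"
}}

```text
clock: 25.45
tcp_pos: [0.4969, -0.0251, 0.0257]
orientation: [-2.106, -2.331, -0.0]
contact_force: [-0.9, -0.2, 0.9]
grip_width: 0.0295
```

Run:
```python
from look import *
o,p,R=state();print(phi(R),{k:np.round(v,4) for k,v in r.get_obs().items() if k in('clock','tcp_pos','contact_force','moment','grip_width')})
look(jw(0,.01,.03),'r10')
```

```text
1.6719842032787444 {'clock': np.float64(25.45), 'tcp_pos': array([ 0.4969, -0.0251,  0.0257]), 'contact_force': array([-0.8528, -0.1618,  0.9108]), 'moment': array([-0.0007,  0.0047,  0.0327]), 'grip_width': np.float64(0.0295)}
```

View pics/r10.png

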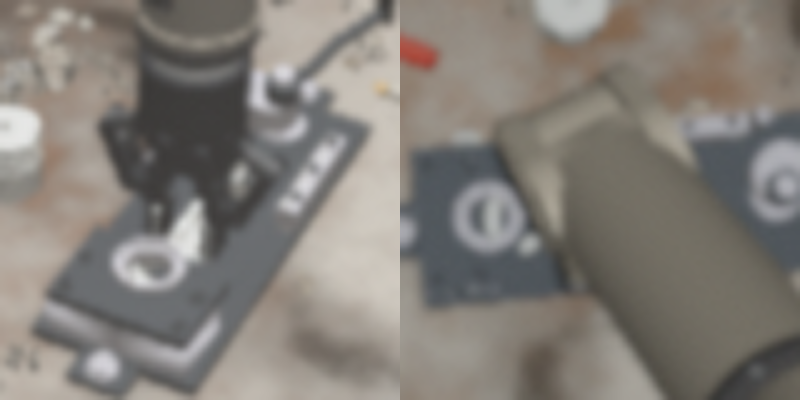

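{"name": "carry_out", "arguments": {
  "series": "-0.5 0 0 0 0.45; 0 0 -3 0 0.45; 0 0 -5 0 0.4; -5.5 0 0 0 0.24; -5.5 0 0 0 0.24; 0 0 0 0 0.24; 0 0 0 0 0.24"
}}

```text
clock: 26.42
tcp_pos: [0.5083, -0.1405, 0.1055]
orientation: [-2.108, -2.328, -0.0]
contact_force: [0.4, 0.2, -0.1]
grip_width: 0.0206
```

Run:
```python
from look import *
from fit5 import *
np.set_printoptions(precision=4,suppress=True)
Q=look(jw(0,.01,.03),'r11')
def inj(p): 
    c,s=math.cos(JIG[2]),math.sin(JIG[2]);d=np.array(p[:2])-JIG[:2];return np.array([d@[c,s],d@[-s,c]])
# small end ring + beam fit only
m=M['rod'];G=[[m[1],m[2]],[top(m[1])],[cyl(0,-63,8,18,18.01)],[top(m[2])]]
x,y,_=jw(0,.022)
q,c=fit5(Q,G,(x,y,.012,.098,0),fix=(2,4));print(q,round(c,3),'jig',inj(q))
se=T5(np.array([[0,.052,0],[0,-.063,0]]),q);print('big',inj(se[0]),'small',inj(se[1]))
f=math.pi/2+JIG[2];x,y,_=jw(0,-.074)
plan([(x,y,.105,f),(x,y,.026,f)],g=.24)
```

```text
[ 0.4989 -0.0369  0.012   0.1384  0.    ] 0.398 jig [-0.      0.0313]
big [-0.0021  0.0832] small [ 0.0025 -0.0317]
t 26.52 tcp [ 0.5084 -0.139   0.1056] phi 1.673 tilt [-0.     0.001 -1.   ] w 0.0204 F [ 0.4 -0.5 -0.4] j [ 0.53  0.45 -0.48  2.    0.3   0.76 -0.02]
-0.27 0.06 0.06 0.004 0.24; 0 -0 3.95 -0 0.24; 0 -0 3.95 -0 0.24
end [ 0.5093 -0.1417  0.026 ] 1.669
```

View pics/r11.png

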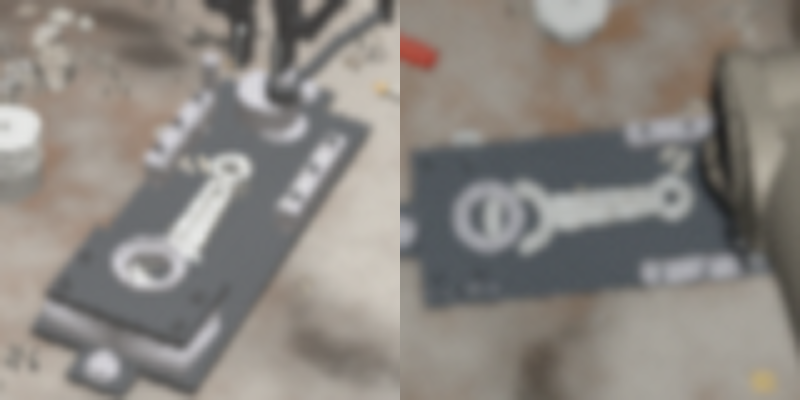

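{"name": "carry_out", "arguments": {
  "series": "-0.27 0 0 0.004 0.24; 0 0 4 0 0.24; 0 0 4 0 0.24; 0 0 0 0 0.24"
}}

```text
clock: 27.02
tcp_pos: [0.5066, -0.142, 0.0235]
orientation: [-2.107, -2.323, 0.004]
contact_force: [-0.4, -0.2, -0.2]
grip_width: 0.0206
```

{"name": "carry_out", "arguments": {
  "series": "0.5 0 0 0 0.24; 0.5 0 0 0 0.24; 0.5 0 0 0 0.24; 0.5 0 0 0 0.24; 0.5 0 0 0 0.24; 0.4 0 0 0 0.24; 0 0 0 0 0.24"
}}

```text
clock: 27.9
tcp_pos: [0.506, -0.1137, 0.0256]
orientation: [-2.111, -2.326, -0.0]
contact_force: [-0.0, -0.4, 0.5]
grip_width: 0.0203
```

```bash
cat >> plan.py <<'E'
def inj(p): 
    c,s=math.cos(JIG[2]),math.sin(JIG[2]);d=np.array(p[:2])-JIG[:2];return np.array([d@[c,s],d@[-s,c]])
E
python3 - <<'E'
from plan import *
o,p,R=state();print(inj(p),p,phi(R),o['contact_force'])
E
```

```text
[-0.00051543 -0.04585002] [ 0.50597316 -0.11368046  0.02564548] 1.6675174431557245 [-0.02146965 -0.40014619  0.52176908]
```

{"name": "carry_out", "arguments": {
  "series": "0.25 0 0 0 0.24; 0.25 0 0 0 0.24; 0.25 0 0 0 0.24; 0.1 0 0 0 0.24; 0 0 0 0 0.24"
}}

```text
clock: 28.52
tcp_pos: [0.5052, -0.106, 0.0257]
orientation: [2.112, 2.325, -0.0]
contact_force: [0.7, -0.5, -0.5]
grip_width: 0.0207
```

{"name": "carry_out", "arguments": {
  "series": "0.2 0 0 0 0.24; 0.2 0 0 0 0.24; 0 0 0 0 0.24"
}}

```text
clock: 28.9
tcp_pos: [0.5054, -0.1049, 0.026]
orientation: [2.114, 2.32, -0.003]
contact_force: [2.3, -9.9, -0.2]
grip_width: 0.0209
```

Run:
```python
from look import *
o,p,R=state();print(inj(p),p,phi(R),o['contact_force'])
look(jw(0,.01,.03),'r12')
```

```text
[-0.00025297 -0.03707411] [ 0.5053757  -0.10492098  0.02597135] 1.6639497878669371 [ 2.2874944  -9.92869901 -0.21607484]
```

View pics/r12.png

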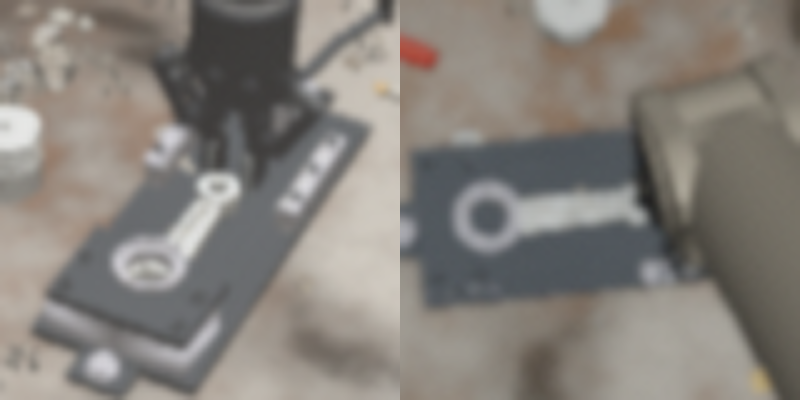

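{"name": "carry_out", "arguments": {
  "series": "-1 0 0 0 0.24; -0.5 0 -3 0 0.24; 0 0 -5.5 0 0.5; 0 0 -2 0 0.8"
}}

```text
clock: 29.5
tcp_pos: [0.5077, -0.1163, 0.1335]
orientation: [2.11, 2.324, 0.004]
contact_force: [1.2, 0.1, -0.2]
grip_width: 0.0561
```

Run:
```python
from plan import *
f=math.pi+.227
plan([(.40,.2,.14,3.1),(.3926,.2834,.12,f),(.3926,.2834,.08,f)],g=.8)
```

```text
t 29.5 tcp [ 0.5077 -0.1163  0.1335] phi 1.667 tilt [ 0.004  0.    -1.   ] w 0.0561 F [ 1.2  0.1 -0.2] j [ 0.52  0.4  -0.5   1.99  0.27  0.8  -0.04]
3.61 -0.85 -0.07 -0.159 0.8; 3.7 -0.27 -0.07 -0.159 0.8; 3.7 0.32 -0.07 -0.159 0.8; 3.6 0.9 -0.07 -0.159 0.8; 3.42 1.46 -0.07 -0.159 0.8; 3.14 1.98 -0.08 -0.159 0.8; 2.79 2.46 -0.07 -0.16 0.8; 2.36 2.87 -0.08 -0.159 0.8
1.87 3.2 -0.07 -0.16 0.8; 0.54 4.15 1 -0.134 0.8; -0.02 4.19 1 -0.134 0.8; 0 -0 4 -0 0.8
end [0.3926 0.2834 0.08  ] 3.368
```

{"name": "carry_out", "arguments": {
  "series": "3.6 -0.85 -0.07 -0.159 0.8; 3.7 -0.27 -0.07 -0.159 0.8; 3.7 0.32 -0.07 -0.159 0.8; 3.6 0.9 -0.07 -0.159 0.8; 3.42 1.46 -0.07 -0.159 0.8; 3.14 1.98 -0.08 -0.159 0.8; 2.79 2.46 -0.07 -0.16 0.8; 2.36 2.87 -0.08 -0.159 0.8"
}}

```text
clock: 30.5
tcp_pos: [0.4098, 0.1657, 0.1366]
orientation: [-0.307, -3.126, -0.0]
contact_force: [-0.2, -0.8, 0.6]
grip_width: 0.0683
```

{"name": "carry_out", "arguments": {
  "series": "1.87 3.2 -0.07 -0.16 0.8; 0.54 4.15 1 -0.134 0.8; 0 4.1 1 -0.134 0.8; 0 0 2 0 0.8; 0 0 0 0 0.8; 0 0 0 0 0.8"
}}

```text
clock: 31.25
tcp_pos: [0.3914, 0.2818, 0.0976]
orientation: [0.354, -3.122, 0.0]
contact_force: [0.1, -0.4, 0.4]
grip_width: 0.0684
```

Run:
```python
from look import *
f=math.pi+.227
o,p,R=state()
look((.392,.287,.03),'j1',[(v,(.3917,.2873,.227),0) for v in M['jaw']])
plan([(.3926,.2834,.04,f)],g=.8)
```

```text
t 31.35 tcp [0.3918 0.2818 0.0979] phi -2.916 tilt [ 0.001  0.    -1.   ] w 0.0683 F [ 0.7 -0.1 -0.2] j [-0.    0.53 -0.93  2.08  0.59  0.81  0.5 ]
-0 0 0.16 -0.17 0.8; -0 0 0.16 -0.17 0.8; -0 0 0.16 -0.17 0.8; -0 0 0.16 -0.17 0.8; -0.01 0 0.16 -0.17 0.8; -0.01 0 0.16 -0.17 0.8; -0.01 -0 0.16 -0.17 0.8; -0 -0 0.16 -0.17 0.8
-0 -0 0.16 -0.17 0.8; -0 -0 0.16 -0.17 0.8; -0 -0 0.16 -0.17 0.8; -0 -0 0.15 -0.17 0.8; -0 -0.01 0.16 -0.17 0.8; -0 -0.01 0.15 -0.17 0.8; -0 -0.01 0.16 -0.17 0.8; 0 -0.01 0.15 -0.17 0.8
0 -0.01 0.16 -0.17 0.8; 0 -0 0.15 -0.17 0.8; 0 -0 0.16 -0.17 0.8; 0 -0 0.15 -0.17 0.8; 0 -0 0.16 -0.17 0.8; 0.01 -0 0.15 -0.17 0.8; 0.01 -0 0.16 -0.17 0.8; 0.01 -0 0.15 -0.17 0.8
0.01 -0 0.16 -0.17 0.8; 0.01 0 0.15 -0.17 0.8; 0 0 0.16 -0.17 0.8; 0 0 0.15 -0.17 0.8; 0 0 0.16 -0.169 0.8; 0 0 0.15 -0.17 0.8; 0 0.01 0.16 -0.169 0.8; 0 0.01 0.15 -0.17 0.8
0 0.01 0.16 -0.169 0.8; 0 0.01 0.15 -0.17 0.8; 0.01 0.01 0.16 -0.169 0.8; 0 0 0.15 -0.17 0.8; 0 0.01 0.16 -0.169 0.8
end [0.3926 0.2834 0.04  ] 3.369
```

View pics/j1.png

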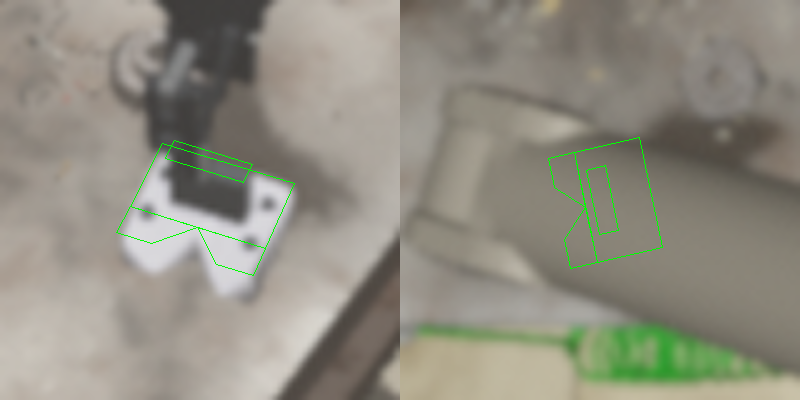

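{"name": "carry_out", "arguments": {
  "series": "-0.1 0.15 3 0 0.8; 0 0 2.8 0 0.8; 0 0 0 0 0.8; 0 0 0 0 0.2; 0 0 0 0 0; 0 0 0 0 0; 0 0 0 0 0; 0 0 0 0 0",
  "grip_force": 60
}}

```text
clock: 32.35
tcp_pos: [0.3926, 0.2842, 0.0402]
orientation: [-0.354, 3.12, 0.001]
contact_force: [-0.9, -0.5, 7.4]
grip_width: 0.013
```

{"name": "carry_out", "arguments": {
  "series": "0 0 0 0 0; 0 0 0 0 0"
}}

```text
clock: 32.6
tcp_pos: [0.3925, 0.2843, 0.0401]
orientation: [-0.354, 3.12, 0.001]
contact_force: [-0.2, -1.7, 7.8]
grip_width: 0.0132
```

{"name": "carry_out", "arguments": {
  "series": "0 0 -1.5 0 0; 0 0 -3 0 0; 0 0 -4 0 0; 0 0 0 0 0; 0 0 0 0 0"
}}

```text
clock: 33.22
tcp_pos: [0.3915, 0.2827, 0.1235]
orientation: [0.354, -3.121, 0.002]
contact_force: [-0.4, -1.1, -5.8]
grip_width: 0.0132
```

Run:
```python
from look import *
from fit5 import *
np.set_printoptions(precision=4,suppress=True)
o,p,R=state();print(inj(p),p,phi(R)+2*math.pi,o['contact_force'],o['moment'],o['grip_width'])
Q=look((.392,.287,.11),'j2')
q=(p[0]-.0009,p[1]+.0039,p[2]-.0401,phi(R)+math.pi,0)
ov5(Q,[(M['jaw'],q)],'j2o',(.392,.287,.11),top_only=False)
x,y,_=jw(0,-.058-.004)
plan([(.42,.2,.125,phi(R),1),(x,y,.125,math.pi+JIG[2]-2*math.pi)],g=0)
```

```text
[-0.0756  0.3598] [0.3915 0.2827 0.1235] 3.3673351592291696 [-0.388  -1.0959 -5.7561] [-0.0866 -0.0013 -0.0109] 0.013160753991434335
t 33.33 tcp [0.3911 0.2827 0.1229] phi -2.915 tilt [-0.002 -0.002 -1.   ] w 0.0127 F [ 0.2  0.1 -5.3] j [ 0.03  0.5  -0.97  2.06  0.54  0.86  0.55]
-0.48 -4.35 -0.1 0 0; -0.48 -4.35 -0.11 0 0; -0.17 -4.87 0 0.018 0; -0.26 -4.87 0 0.018 0; -0.34 -4.86 0 0.018 0; -0.43 -4.86 0 0.019 0; -0.53 -4.85 0 0.018 0; -0.61 -4.84 0 0.019 0
-0.7 -4.82 0 0.018 0
end [ 0.508  -0.1297  0.125 ] -3.043
```

View pics/j2o.png

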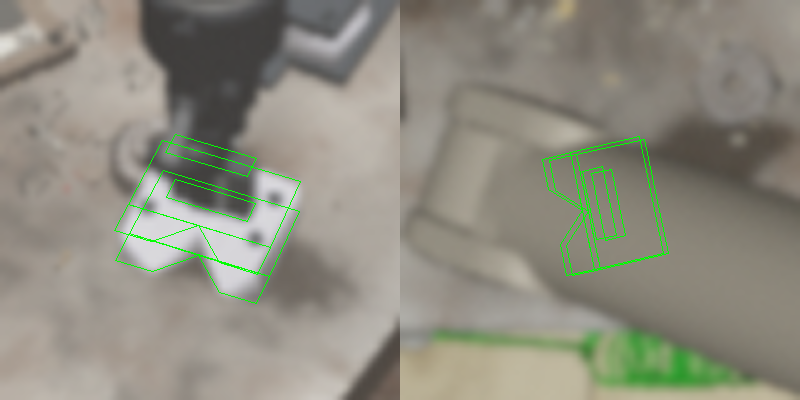

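{"name": "carry_out", "arguments": {
  "series": "-0.48 -4.35 0 0 0; -0.48 -4.35 0 0 0; -0.17 -4.87 0 0.018 0; -0.26 -4.87 0 0.018 0; -0.34 -4.86 0 0.018 0; -0.43 -4.86 0 0.019 0; -0.53 -4.85 0 0.018 0; -0.61 -4.84 0 0.018 0"
}}

```text
clock: 34.33
tcp_pos: [0.4957, -0.083, 0.123]
orientation: [0.183, -3.134, -0.001]
contact_force: [0.9, 0.5, -5.3]
grip_width: 0.0129
```

{"name": "carry_out", "arguments": {
  "series": "-0.7 -4.82 0 0.018 0; 0 0 2 0 0; 0 0 1.2 0 0; 0 0 0 0 0; 0 0 0 0 0"
}}

```text
clock: 34.95
tcp_pos: [0.509, -0.1273, 0.0924]
orientation: [-0.159, 3.137, 0.001]
contact_force: [1.8, 0.2, -4.8]
grip_width: 0.0131
```

Run:
```python
from look import *
from fit5 import *
np.set_printoptions(precision=4,suppress=True)
o,p,R=state();ph=phi(R);print(inj(p),p,ph-JIG[2]+math.pi,o['contact_force'],o['moment'],o['grip_width'])
Q=look(jw(0,-.02,.05),'j3')
c,s=math.cos(ph+math.pi),math.sin(ph+math.pi)
q=(p[0]-.004*s,p[1]+.004*c,p[2]-.0401,ph+math.pi,0)
ov5(Q,[(M['jaw'],q),(M['rod'],(*jw(0,.048,.012),JIG[2],0))],'j3o',jw(0,-.02,.05),top_only=False)
x,y,_=jw(0,-.058-.004)
plan([(x,y,.07,math.pi+JIG[2]-2*math.pi)],g=0)
```

```text
[ 0.0012 -0.0597] [ 0.509  -0.1273  0.0924] 0.003549476228019266 [ 1.7589  0.2159 -4.8177] [-0.0122 -0.0297  0.0127] 0.013109088531357631
t 35.05 tcp [ 0.5093 -0.1278  0.0928] phi -3.041 tilt [ 0.001 -0.    -1.   ] w 0.013 F [ 0.3  0.4 -4.5] j [ 0.79  0.57 -0.84  1.99  0.58  0.83  1.29]
0.14 -0.17 2.28 0.003 0
end [ 0.5081 -0.1297  0.07  ] -3.044
```

View pics/j3.png

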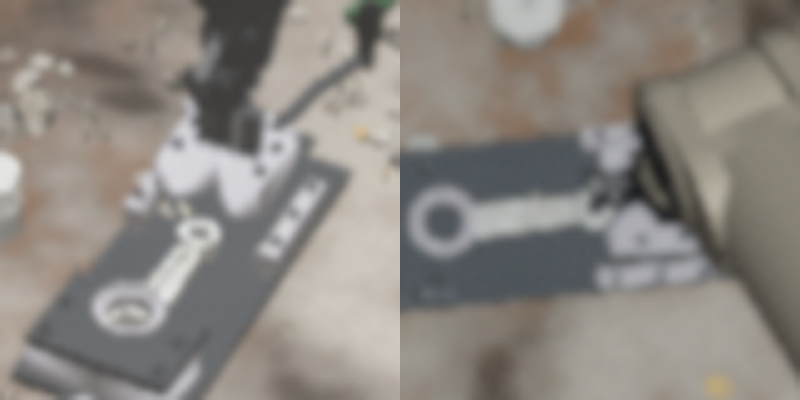

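View pics/j3o.png

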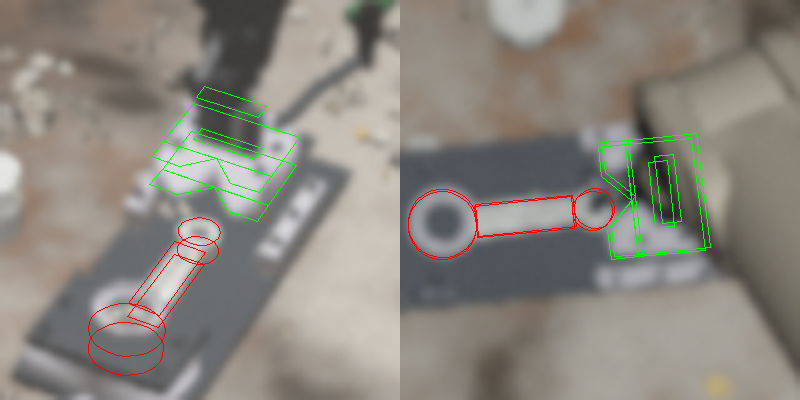

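{"name": "carry_out", "arguments": {
  "series": "0.14 -0.2 1.5 0.003 0; 0 0 1.2 0 0; 0 0 0.4 0 0; 0 0 0 0 0"
}}

```text
clock: 35.55
tcp_pos: [0.5074, -0.1306, 0.0607]
orientation: [0.151, -3.137, -0.001]
contact_force: [-0.8, 0.1, -4.5]
grip_width: 0.0134
```

Run:
```python
from plan import *
o,p,R=state();print(inj(p),p,phi(R)-JIG[2]+math.pi,o['contact_force'],o['moment'])
```

```text
[-0.00071224 -0.06280289] [ 0.50743602 -0.13057124  0.06069906] -0.0016529419325270744 [-0.77811214  0.11902192 -4.53698284] [-0.01023937  0.0331042   0.00878666]
```

{"name": "carry_out", "arguments": {
  "series": "0 0 0.4 0 0; 0 0 0.3 0 0; 0 0 0.1 0 0; 0 0 0 0 0"
}}

```text
clock: 36.05
tcp_pos: [0.5077, -0.1308, 0.0532]
orientation: [-0.151, 3.138, -0.0]
contact_force: [0.0, 0.8, -4.6]
grip_width: 0.0135
```

{"name": "carry_out", "arguments": {
  "series": "0 0 0.15 0 0; 0 0 0 0 0"
}}

```text
clock: 36.3
tcp_pos: [0.5083, -0.1307, 0.0522]
orientation: [-0.151, 3.137, -0.001]
contact_force: [-0.5, -0.2, 0.3]
grip_width: 0.0129
```

{"name": "carry_out", "arguments": {
  "series": "0 0.2 0 0 0; 0 0.2 0 0 0; 0 0 0 0 0; 0 0 0 0 0.2; 0 0 0 0 0.4; 0 0 0 0 0.4"
}}

```text
clock: 37.05
tcp_pos: [0.5071, -0.1267, 0.0515]
orientation: [0.151, -3.138, -0.0]
contact_force: [0.2, -0.2, 0.1]
grip_width: 0.0343
```

{"name": "carry_out", "arguments": {
  "series": "0 0 -3 0 0.4; 0 0 -4 0 0.4; 0 -6 -2 0 0.4; 0 -6 0 0 0.4; 0 -6 0 0 0.4; 0 0 0 0 0.4"
}}

```text
clock: 37.8
tcp_pos: [0.5232, -0.3118, 0.1405]
orientation: [0.136, -3.138, 0.003]
contact_force: [-0.2, 1.8, -0.6]
grip_width: 0.0339
```

Run:
```python
from look import *
from fit5 import *
np.set_printoptions(precision=4,suppress=True)
o,p,R=state();ph=phi(R);print(p,ph,o['contact_force'],o['clock'])
Q=look(jw(0,-.05,.03),'j4')
q,c=fit5(Q,G_jaw(),(*jw(0,-.055,.012),JIG[2],0),fix=(2,4),d=.4);print('jaw',q,c,inj(q),q[3]-JIG[2])
ov5(Q,[(M['jaw'],(*jw(0,-.055,.012),JIG[2],0)),(M['rod'],(*jw(0,.048,.012),JIG[2],0))],'j4o',jw(0,-.05,.03))
for n,pp in zip(('side','top'),Q): 
    print([(np.round(a['uv'],1).tolist(),round(a['confidence'],2)) for a in spotter.mark_of(pp,'lever_grip')[:2]], {round(a,1):proj(pp,[(*lev(a),.086)])[0].round(1).tolist() for a in (1.6,1.7,1.8,1.9)})
```

```text
[ 0.5232 -0.3118  0.1405] -3.055001394997243 [-0.1633  1.7773 -0.6477] 37.8
jaw [ 0.507  -0.1211  0.012   0.0973  0.    ] 0.5905375202224805 [-0.0002 -0.0534] -0.0007343675647442094
[([378.5, 146.9], 0.72)] {1.6: [373.4, 143.1], 1.7: [376.2, 144.1], 1.8: [378.9, 145.3], 1.9: [381.4, 146.6]}
[([414.8, 211.8], 0.79), ([425.2, 178.7], 0.51)] {1.6: [415.6, 200.6], 1.7: [415.8, 204.0], 1.8: [415.6, 207.3], 1.9: [415.1, 210.6]}
```

View pics/j4.png

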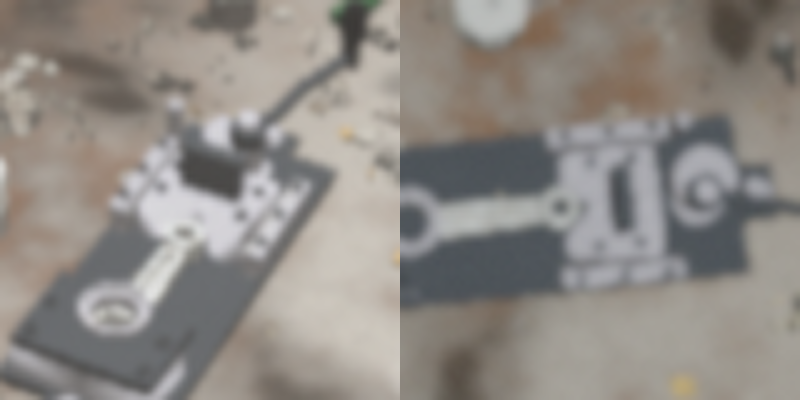

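View pics/j4o.png

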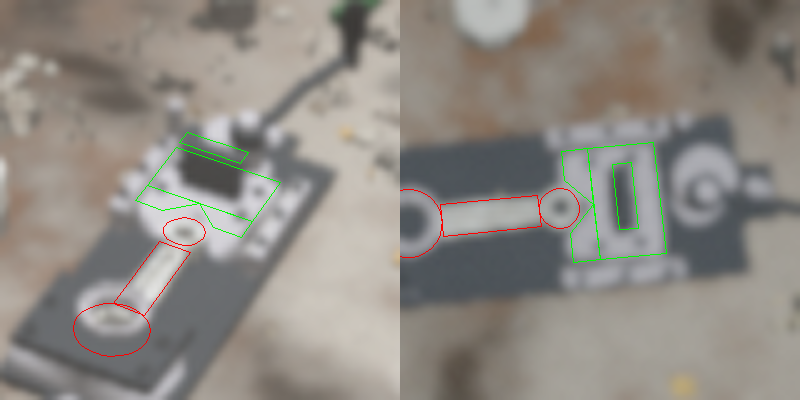

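Run:
```python
from plan import *
a=1.85;print(lev(a))
plan([(*lev(a),.145,math.pi+JIG[2]-a-2*math.pi)],g=.8,start=None)
# current phi is ~3.228 = -3.055
```

```text
(0.49191166662491265, -0.3090190974011633)
t 38.0 tcp [ 0.5246 -0.3034  0.1414] phi -3.043 tilt [-0.     0.001 -1.   ] w 0.0344 F [-0.2  0.   0.2] j [ 1.03  0.62 -0.84  1.77  0.53  1.    1.65]
0.3 -0.02 -0.03 0.168 0.8; 0.29 -0.07 -0.03 0.168 0.8; 0.28 -0.12 -0.03 0.168 0.8; 0.25 -0.16 -0.03 0.168 0.8; 0.22 -0.21 -0.03 0.168 0.8; 0.19 -0.24 -0.03 0.168 0.8; 0.14 -0.27 -0.04 0.168 0.8; 0.1 -0.29 -0.03 0.169 0.8
0.05 -0.3 -0.04 0.168 0.8; -0.01 -0.3 -0.03 0.169 0.8; -0.05 -0.29 -0.04 0.168 0.8
end [ 0.4919 -0.309   0.145 ] -4.893
```

{"name": "carry_out", "arguments": {
  "series": "0.3 0 0 0.168 0.8; 0.29 -0.07 0 0.168 0.8; 0.28 -0.12 0 0.168 0.8; 0.25 -0.16 0 0.168 0.8; 0.22 -0.21 0 0.168 0.8; 0.19 -0.24 0 0.168 0.8; 0.14 -0.27 0 0.168 0.8; 0.1 -0.29 0 0.168 0.8"
}}

```text
clock: 39.0
tcp_pos: [0.5008, -0.307, 0.1416]
orientation: [-1.838, -2.547, -0.001]
contact_force: [0.3, 0.3, -0.0]
grip_width: 0.0685
```

{"name": "carry_out", "arguments": {
  "series": "0.05 -0.3 0 0.168 0.8; 0 -0.3 0 0.168 0.8; 0 -0.3 0 0.168 0.8; 0 0 0 0 0.8; 0 0 0 0 0.8"
}}

```text
clock: 39.62
tcp_pos: [0.4921, -0.3089, 0.1416]
orientation: [2.408, 2.018, 0.0]
contact_force: [-0.2, -0.5, 0.2]
grip_width: 0.0681
```

Run:
```python
from look import *
a=1.85
plan([(*lev(a),.078,math.pi+JIG[2]-a)],g=.8)
look((*lev(a),.09),'l4')
```

```text
t 39.62 tcp [ 0.4921 -0.3089  0.1416] phi 1.395 tilt [ 0.  0. -1.] w 0.0681 F [-0.2 -0.5  0.2] j [ 0.78  0.47 -0.43  1.85  0.25  0.87  0.06]
-0.01 -0.01 3.18 0.003 0.8; -0.01 -0 3.18 0.002 0.8
end [ 0.4919 -0.3091  0.078 ] 1.39
```

View pics/l4.png

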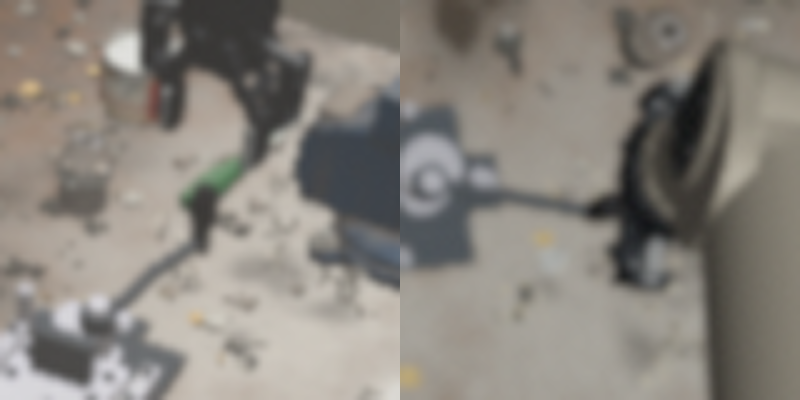

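{"name": "carry_out", "arguments": {
  "series": "0 0 3.2 0 0.8; 0 0 3.1 0 0.8; 0 0 0 0 0.4; 0 0 0 0 0.4; 0 0 0 0 0.4",
  "grip_force": 25
}}

```text
clock: 40.35
tcp_pos: [0.4926, -0.3104, 0.0799]
orientation: [2.411, 2.01, 0.001]
contact_force: [0.2, -0.0, 1.1]
grip_width: 0.0338
```

{"name": "carry_out", "arguments": {
  "series": "0.1 1.58 0 -0.13 0.4; 0.1 1.58 0 -0.13 0.4; 0.1 1.58 0 -0.13 0.4; 0.1 1.58 0 -0.13 0.4; 0.1 1.58 0 -0.13 0.4; 0.1 1.58 0 -0.13 0.4"
}}

```text
clock: 41.1
tcp_pos: [0.5825, -0.292, 0.0795]
orientation: [1.462, 2.78, -0.002]
contact_force: [-1.1, -0.9, -0.4]
grip_width: 0.0341
```

```bash
cat >> plan.py <<'E'
def levst():
    o,p,R=state();q=jw(0,-.1216);d=np.array(p[:2])-q[:2]
    print('t',round(o['clock'],2),'a_tcp',round(JIG[2]-math.atan2(d[1],d[0]),3),'rad',round(float(np.hypot(*d)),4),'a_phi',round((math.pi+JIG[2]-phi(R)+math.pi)%(2*math.pi)-math.pi,3),'z',round(p[2],4),'F',np.round(o['contact_force'],1),'w',round(o['grip_width'],4))
E
python3 -c "
from plan import *
levst()
w=[(*lev(a),.078,math.pi+JIG[2]-a) for a in (.93,.8,.67,.54,.41,.28,.2)];plan(w,g=.4)"
```

```text
t 41.1 a_tcp 1.081 rad 0.1238 a_phi 1.067 z 0.0795 F [-1.1 -0.9 -0.4] w 0.0341
t 41.1 tcp [ 0.5825 -0.292   0.0795] phi 2.173 tilt [ 0.    -0.002 -1.   ] w 0.0341 F [-1.1 -0.9 -0.4] j [ 0.77  0.68 -0.57  1.71  0.46  0.89  0.61]
0.29 1.84 0.15 -0.137 0.4; 0.1 1.58 -0 -0.13 0.4; 0.1 1.59 -0 -0.13 0.4; 0.1 1.58 -0 -0.13 0.4; 0.11 1.58 -0 -0.13 0.4; 0.1 1.58 -0 -0.13 0.4; 0.04 0.98 -0 -0.08 0.4
end [ 0.6352 -0.2014  0.078 ] 3.04
```

{"name": "carry_out", "arguments": {
  "series": "0.15 1.58 0 -0.13 0.4; 0.1 1.58 0 -0.13 0.4; 0.1 1.58 0 -0.13 0.4; 0.1 1.58 0 -0.13 0.4; 0.1 1.58 0 -0.13 0.4; 0 0 0 0 0.4"
}}

```text
clock: 41.85
tcp_pos: [0.6299, -0.2276, 0.0795]
orientation: [0.502, 3.099, 0.001]
contact_force: [-0.1, -0.1, 0.7]
grip_width: 0.0338
```

```bash
python3 -c "
from plan import *
levst()"
```

```text
t 41.85 a_tcp 0.419 rad 0.1223 a_phi 0.419 z 0.0795 F [-0.1 -0.1  0.7] w 0.0338
```

{"name": "carry_out", "arguments": {
  "series": "0.1 1.2 0 -0.1 0.4; 0.1 1.2 0 -0.1 0.4; 0.05 1 0 -0.08 0.4; 0.05 0.8 0 -0.07 0.4; 0 0 0 0 0.4"
}}

```text
clock: 42.48
tcp_pos: [0.6343, -0.1876, 0.0791]
orientation: [-0.039, 3.141, -0.001]
contact_force: [0.4, -0.2, -0.1]
grip_width: 0.0343
```

```bash
python3 -c "
from plan import *
levst()"
```

```text
t 42.48 a_tcp 0.086 rad 0.1204 a_phi 0.073 z 0.0791 F [ 0.4 -0.2 -0.1] w 0.0343
```

{"name": "carry_out", "arguments": {
  "series": "0 0.4 0 -0.03 0.4; 0 0.4 0 -0.03 0.4; 0 0.4 0 -0.03 0.4; 0 0 0 0 0.4"
}}

```text
clock: 42.98
tcp_pos: [0.6335, -0.1741, 0.0785]
orientation: [-0.187, 3.136, 0.001]
contact_force: [0.2, 0.4, 0.4]
grip_width: 0.0346
```

Run:
```python
from look import *
levst()
look((*lev(.05),.06),'l5')
look(jw(0,-.05,.03),'j5')
```

```text
t 42.98 a_tcp -0.026 rad 0.1205 a_phi -0.021 z 0.0785 F [0.2 0.4 0.4] w 0.0346
```

View pics/l5.png

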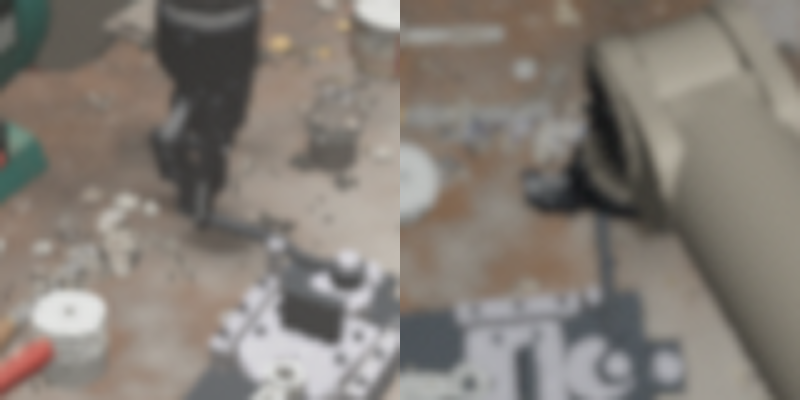

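View pics/j5.png

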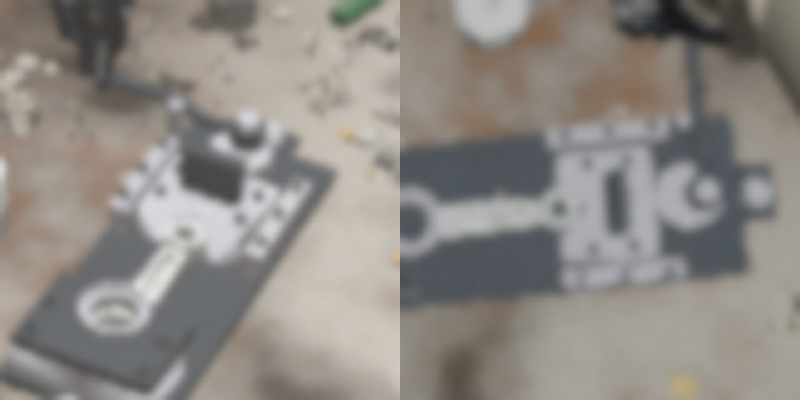

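{"name": "carry_out", "arguments": {
  "series": "0 0.3 0 -0.02 0.4; 0 0.3 0 -0.02 0.4; 0 0 0 0 0.4"
}}

```text
clock: 43.55
tcp_pos: [0.6325, -0.1685, 0.0783]
orientation: [0.249, -3.131, -0.001]
contact_force: [-0.6, -1.6, -0.9]
grip_width: 0.0342
```

{"name": "carry_out", "arguments": {
  "series": "0 0.3 0 0 0.4; 0 0.2 0 0 0.4; 0 0 0 0 0.4"
}}

```text
clock: 43.92
tcp_pos: [0.6324, -0.1678, 0.0783]
orientation: [-0.244, 3.131, -0.007]
contact_force: [2.7, -8.7, -3.2]
grip_width: 0.0341
```

```bash
python3 -c "
from plan import *
levst()"
```

```text
t 43.92 a_tcp -0.079 rad 0.1204 a_phi -0.057 z 0.0783 F [ 2.7 -8.7 -3.2] w 0.0341
```

{"name": "carry_out", "arguments": {
  "series": "0 0.3 0 0 0.4; 0 0.2 0 0 0.4; 0 0 0 0 0.4"
}}

```text
clock: 44.3
tcp_pos: [0.6324, -0.1675, 0.0783]
orientation: [-0.238, 3.13, -0.015]
contact_force: [6.3, -17.7, -5.3]
grip_width: 0.0342
```

{"name": "carry_out", "arguments": {
  "series": "0 -0.9 0 0 0.4; 0 -0.7 0 0 0.6; 0 0 0 0 0.8; 0 0 -3 0 0.8; 0 0 -5 0 0.8; -2 0 -6 0 0.8; -6 0 -3 0 0.8; 0 0 0 0 0.8"
}}

```text
clock: 45.3
tcp_pos: [0.7123, -0.1591, 0.249]
orientation: [-0.252, 3.124, 0.003]
contact_force: [-1.5, 1.2, -0.9]
grip_width: 0.0682
```

Run:
```python
from look import *
from fit5 import *
np.set_printoptions(precision=4,suppress=True)
levst()
look((*lev(.05),.06),'l6')
Q=look(jw(0,-.02,.03),'j6')
q,c=fit5(Q,G_jaw(),(*jw(0,-.051,.012),JIG[2],0),fix=(2,4),d=.3);print('jaw',q,c,inj(q),q[3]-JIG[2])
ov5(Q,[(M['jaw'],(*jw(0,-.051,.012),JIG[2],0)),(M['rod'],(*jw(0,.048,.012),JIG[2],0))],'j6o',jw(0,-.02,.03))
```

```text
t 45.3 a_tcp -0.052 rad 0.2006 a_phi -0.063 z 0.249 F [-1.5  1.2 -0.9] w 0.0682
jaw [ 0.5063 -0.1193  0.012   0.0242  0.    ] 0.6270174671812707 [-0.0007 -0.0515] -0.07377250289302457
```

View pics/l6.png

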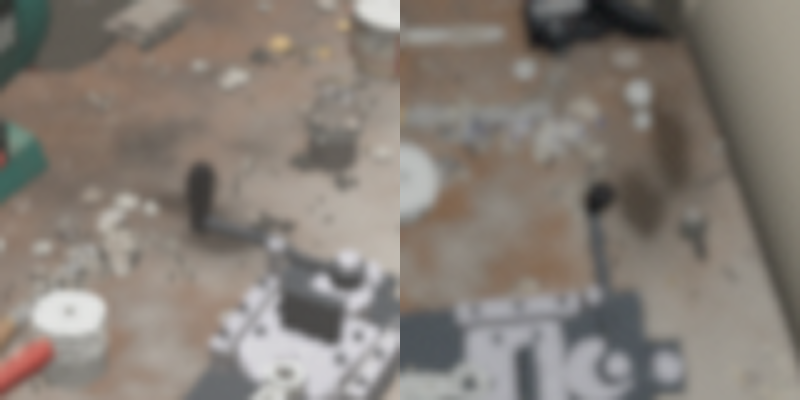

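View pics/j6o.png

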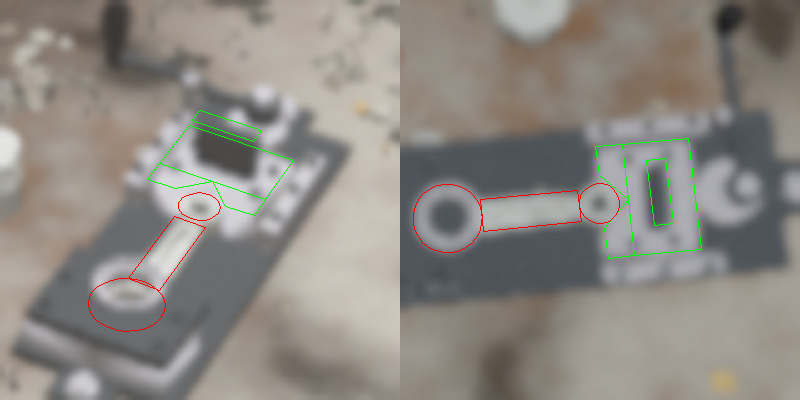

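Run:
```python
from bench import r
print(r.hand_in()); o=r.get_obs(); print(o['clock'],o['contact_force'])
```

```text
the job is handed in; nothing more can be done
None
the job is handed in; nothing more can be done
```

The rod is clamped in the jig and I handed the job in at about 45.5 s. No verdict was reported.

**What I did:**
- I swung the cam lever open to about 1.85 rad.
- I laid the rod on the bed and pushed its big end under the bush plate until it met the fixed vee. The push met about 10 N within 0.1 mm of where I expected.
- I set the jaw between the rails and swung the lever shut.

**What went wrong on the way:** On the first lay-down the big end landed on top of the bush. I misread it as flat and slid it further before the camera fit showed it pitched by about 0.3 rad. I lifted it off, laid it flat farther back and pushed it in from behind. One press during that attempt reached 48 N at the wrist, under the 120 N limit.

**Last checks:**
- **Lever:** it is hard on its stop. The force rose from 9 to 18 N while the tool moved only 0.3 mm, and the pictures show it at about 0 to 0.05 rad.
- **Rod:** its outline matches the home position in the top view.
- **Jaw:** the fit puts it at x = -0.7 mm and y = -51.5 mm in the jig. The same fit gave a yaw of -0.07 rad. An earlier fit gave about 0 and the outline looks straight, so I take that as image noise; it is within the 0.15 rad limit either way.
- **Side view:** its overlays sit a few pixels off the top view, within what the camera calibration allows.
- **Bystanders:** I did not re-measure them at the end. No contact force suggested a touch.
- **Gripper:** it was clear of everything.

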